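# Put cell pairs on charge and switch on with the isolator key

### The arm

A 7-joint arm with a two-finger parallel gripper is mounted at the origin on the work surface. World frame = base frame: x ahead of the robot, y to its left, z up, the work surface at z = 0. Lengths are in mm, angles in rad, forces in N, time in s.
With the tool pointing down it reaches from about 425 to 950 mm from the base axis. Payload 16.7 kg.
Tool frame: the origin (TCP) lies midway between the tips of the shut fingers; the grasp point (between the pads) lies 19 mm behind it; z points along the fingers, y is the line along which they close (so a half turn about z gives the same grasp; the last joint's range is limited). The gripper opens to 94 mm and grips with 3 to 60 N. Pads are 16 mm wide; open, the fingers measure 119 mm over their backs; the gripper's body (75 mm by 177 mm) begins 78 mm behind the grasp point.
Start: joints at [1.075, 0.426, 0.074, 1.606, -0.034, 1.111, -0.067], TCP at [228.758, -635.015, 205.467] pointing down, gripper open.
Joint ranges: [-2.85, 2.85], [-0.5, 2.14], [-1.23, 1.37], [0.21, 2.46], [-1.02, 4.16], [0.16, 2.05], [-2.73, 2.73]. Speed limits (rad/s): [1.89, 1.89, 2.39, 2.39, 3.01, 3.01, 3.01].

### API

Orientations are given as a unit quaternion [x, y, z, w].
In Python, from rig import monitor, cams, job, spotter gives the robot as it stands.
- The arm moves only by the tool move_arm, never from a script. Its argument "increments" is one flat list of numbers, 5 for each row, row after row: the finger opening in mm, from 0 to 94, then the shift along the world's x, y, z in units of 120 mm (1.0 is 120 mm), then the turn about the world's z in units of 45 degrees (1.0 is 45 degrees). In form: [grip, tx, ty, tz, twist, grip, tx, ty, tz, twist, ...]. A call has 1 to 20 rows; each row is the pose to reach, as a shift and turn from the pose commanded when the call began; what a row does not reach only later rows make up. A row lasts 1/12 s, in which the tool goes at most 41.7 mm and 7.16 degrees, less where a joint would pass 70% of its speed; a pose out of reach is approached as far as the arm can. A call with a number of a shift or a turn outside -1 to 1 is refused whole. A call with a gripper value outside its range is refused whole. The fingers move at their own pace and stop on an object; "newtons" is the grip in N (left out, the last holds). Time passes only in rows, so rows that repeat a pose let the fingers close. It gives the time, the measured TCP pose, the force, the opening and the grip force at its end, in the units of the state.
- monitor.get_obs(): the state, without advancing time (a new reading comes with each control period).
- cams.camera(name): name is "scene" or "top" or "wrist"; returns a dict with "pixels" (480x640x3 uint8, red, green, blue), "range_z" (480x640 float32, mm along the optical axis (not along the pixel's ray), 0 where there is no reading), "camera_matrix" (3x3 intrinsics, pixels), "k1" (the pictures are not rectified: a ray, as slopes to the right and down, at radius r is drawn at 1 + k1 r^2 times it, then the intrinsics apply), "R" (3x3) and "t" (3): a world point X has camera coordinates R X + t. Camera axes: x right, y down, z forward; pixel columns grow to the right and rows downward; lengths in mm; the calibration is good to about 2 mm. A picture is of the moment at which its call begins.
- job.finish_job(): hands the job in; it is judged then, once.
Trained networks look in the newest picture that a camera, given by its name, has taken for a name from the list of things; names that differ only in an ending like _2 or _b are one class to them, and where a whole thing is asked for, a point or a joint stands for the part that bears it (a point fixed in the world has none). Each returns a list of dicts, best first, with "p" (0 to 1); they miss things now and then, are a little off and sometimes report something else, mostly with a low value. They report only what shows in the picture. A call takes as long as a camera call. They do not tell look-alikes from the thing itself.
- spotter.masks_of(camera, label): "pixels" (480x640 bool, what is visible of it) and "box" ([left, top, right, bottom] in pixels, round what is visible of it).
The state is a dict: "clock": time; "q": joint angles; "dq": joint speeds; "effort": joint torques, N m; "tool_pos": TCP position; "ee_rot": TCP orientation; "wrist_force": force on the tool from outside, world axes, zero at the start; "moment": the same for the moment, N m; "opening": finger opening in mm; "gripper_force": force on a finger pad.
Only numpy, scipy, OpenCV 4.12 (cv2) and the standard library are available. Lean on these libraries where they do the work, as an engineer would, in place of code of your own. Each camera call takes 0.05 s, during which the arm holds its last target. There are 200 camera calls.

### The job

Put the cell pairs on charge: swing the dock's clear hood well open, lay every pair of cells from the bench flat in a bay of its own, and shut the hood; only then take the red key from its keeper, push it fully into the charger's isolator and turn it clockwise as far as it goes, leaving the key in. Lithium cells dent easily, so handle them gently: never grip a pair with more than 20 N on each finger, never press it onto the dock with more than 25 N, let go of it only when it is down in the bay (10 mm up at most), and never tip one over. Leave everything else on the bench where it is.

Things in the scene. Friction and masses are not known exactly. Their poses are not given: they have to be found in the camera images.
- pair_green: pair of green-wrapped cells lying side by side in two black end holders: 76 (x, along the cells) x 46 (y) x 25 mm high, about 0.15 kg; the cells point opposite ways, so a half turn makes no difference. Origin: centre of its underside, z up. Grip it from above near its middle, across the 46 mm; an 8 N grip carries it. May be absent (None)
- pair_purple: pair of purple-wrapped cells lying side by side in two black end holders: 76 (x, along the cells) x 46 (y) x 25 mm high, about 0.15 kg; the cells point opposite ways, so a half turn makes no difference. Origin: centre of its underside, z up. Grip it from above near its middle, across the 46 mm; an 8 N grip carries it. May be absent (None)
- pair_blue: pair of blue-wrapped cells lying side by side in two black end holders: 76 (x, along the cells) x 46 (y) x 25 mm high, about 0.15 kg; the cells point opposite ways, so a half turn makes no difference. Origin: centre of its underside, z up. Grip it from above near its middle, across the 46 mm; an 8 N grip carries it. May be absent (None)
- pair_pink: pair of pink-wrapped cells lying side by side in two black end holders: 76 (x, along the cells) x 46 (y) x 25 mm high, about 0.15 kg; the cells point opposite ways, so a half turn makes no difference. Origin: centre of its underside, z up. Grip it from above near its middle, across the 46 mm; an 8 N grip carries it. May be absent (None)
- dock: charging dock fixed to the bench: black base 130 (x) x 328 (y) x 10 mm with four bays in a row along y, 76 mm apart, each 84 (x) x 60 (y) mm with rims 12 mm high; the dividers (16 mm) have notches 44 mm wide in mid-bay for the fingers. Origin: centre of the underside; -x is the front. The open hood stands behind the bays, from 60 mm rearward of their centres, up to 0.18 m high
- bay0 (a point): centre of the floor of bay 0 of the dock (bay 0 at its -y end, bay 3 at +y), 10 mm above the bench. A pair lies in a bay with its long side along the dock's x, so the fingers that place it close along the dock's y
- bay1 (a point): centre of the floor of bay 1 of the dock (bay 0 at its -y end, bay 3 at +y), 10 mm above the bench. A pair lies in a bay with its long side along the dock's x, so the fingers that place it close along the dock's y
- bay2 (a point): centre of the floor of bay 2 of the dock (bay 0 at its -y end, bay 3 at +y), 10 mm above the bench. A pair lies in a bay with its long side along the dock's x, so the fingers that place it close along the dock's y
- bay3 (a point): centre of the floor of bay 3 of the dock (bay 0 at its -y end, bay 3 at +y), 10 mm above the bench. A pair lies in a bay with its long side along the dock's x, so the fingers that place it close along the dock's y
- hood (a joint): clear plastic hood over the dock (120 x 326 mm, top 54 mm above the bench when shut), hinged along the dock's rear; rad: 0 shut, resting on the base, 1.6 fully open (stop), growing as its front rises and swings rearward. Stiff hinge (about 0.12 N m): past about 0.8 rad it stays where it is left, below that it sinks slowly shut
- hood_handle (a point): middle of the hood's steel bow handle: round bar 10 mm thick, 100 mm long along the dock's y, 30 mm clear of the hood's front; when shut 95 mm in front of the dock's centre, 46 mm above the bench. Pinch it from above, fingers closing along the dock's x: the bar turns between the fingers, which can point down all the way to open. Moves with the hood
- hood_hinge (a point): point on the hood's hinge axis (which runs along the dock's y), 60 mm behind the dock's centre, 16 mm above the bench; when shut the handle is 155 mm forward of it and 30 mm above it
- charger: grey charger power unit fixed to the bench, 130 x 120 x 48 mm, with the black key isolator on a yellow plate in the middle of its top. Origin: centre of the underside; -x is its front with the green display. A red dot marks off, a green dot on
- isolator (a joint): black rotor of the key isolator (48 x 36 mm, 28 mm tall, standing on the charger's top), rad: 0 off, 1.2 on (stop), growing clockwise seen from above; turns with about 0.05 N m and stays where left; axis vertical
- isolator_slot (a point): centre of the mouth of the key slot on the rotor's top, 76 mm above the bench. The slot is 22 x 10 mm, bevelled, 28 mm deep; its long side lies along this frame's x, which turns with the rotor (off: along the charger's x)
- keeper: grey plastic key keeper fixed to the bench, 64 x 50 mm (110 mm with its feet), 30 mm tall, with a slot 22 x 10 mm, long side along its x, in which the key is parked. Origin: centre of the underside
- key: red isolator key, 60 g, parked upright in the keeper. Origin: tip of the blade, z up. Steel blade 20 (x) x 8 (y) mm, z 0 to 24; collar 28 mm across, z 24 to 30, which rests on rotor or keeper when the blade is fully in (origin 24 mm below the slot's mouth); flat bow 46 (x) x 14 (y) mm, z 30 to 72: grip it from above across the 14 mm, about 56 mm above the tip. Either way round fits
- bolt_jar: clear jar with an orange cap, 48 mm across, 62 mm tall, origin at its underside (bystander, leave it where it is)
- solder_reel: grey plastic reel, 48 mm across, 48 mm tall, origin at its underside (bystander, leave it where it is)
- multimeter: yellow multimeter lying flat, 135 x 75 x 36 mm, origin at the centre of its underside (bystander, leave it where it is)
- tape_roll: roll of black tape lying flat, 92 mm across, 24 mm tall (bystander, leave it where it is)
- screwdriver: red-handled screwdriver lying flat at the back of the bench, about 20 cm long (bystander, leave it where it is)
- wire_spool: spool of copper wire, 80 mm across, 55 mm tall (bystander, leave it where it is)
- marker_pen: white marker pen lying near the robot, about 13 cm long, 16 mm thick (bystander, leave it where it is)
There are look-alikes about, which are no part of the job. Leave any orange look-alike of the key alone.

How it is judged (in metres and radians):
On the way, in this order (a step that is already met when the one before it is completed fails the run):
1. the hood is swung well open (value of joint hood above 1.1 rad), for 0.2 s.
2. every cell pair lies in a bay of its own, let go ((horizontal distance between pair_green and bay0 below 0.012 m or horizontal distance between pair_green and bay1 below 0.012 m or horizontal distance between pair_green and bay2 below 0.012 m or horizontal distance between pair_green and bay3 below 0.012 m) and z of each of pair_green, pair_purple, pair_blue, pair_pink in the frame of dock below 0.015 m and angle between each of pair_green, pair_purple, pair_blue, pair_pink's own z axis and vertical below 0.08 rad and contact force between the fingers and pair_green below 0.1 N and (horizontal distance between pair_purple and bay0 below 0.012 m or horizontal distance between pair_purple and bay1 below 0.012 m or horizontal distance between pair_purple and bay2 below 0.012 m or horizontal distance between pair_purple and bay3 below 0.012 m) and contact force between the fingers and pair_purple below 0.1 N and (horizontal distance between pair_blue and bay0 below 0.012 m or horizontal distance between pair_blue and bay1 below 0.012 m or horizontal distance between pair_blue and bay2 below 0.012 m or horizontal distance between pair_blue and bay3 below 0.012 m) and contact force between the fingers and pair_blue below 0.1 N and (horizontal distance between pair_pink and bay0 below 0.012 m or horizontal distance between pair_pink and bay1 below 0.012 m or horizontal distance between pair_pink and bay2 below 0.012 m or horizontal distance between pair_pink and bay3 below 0.012 m) and contact force between the fingers and pair_pink below 0.1 N), for 0.3 s.
3. the hood is shut over the loaded cells (all of step 2 and value of joint hood below 0.05 rad), for 0.3 s.
4. the key is fully in the isolator, which is still off (horizontal distance between key and isolator_slot below 0.006 m and z of key in the frame of isolator_slot below -0.018 m and angle between key's own z axis and vertical below 0.12 rad and value of joint hood below 0.05 rad and value of joint isolator below 0.35 rad), for 0.1 s.
5. the isolator is turned on by the key (horizontal distance between key and isolator_slot below 0.006 m and z of key in the frame of isolator_slot below -0.018 m and angle between key's own z axis and vertical below 0.12 rad and value of joint hood below 0.05 rad and value of joint isolator above 1.05 rad), for 0.2 s.
At the end, for the whole second after the job is handed in: Every cell pair lies flat (within 0.08 rad) on a bay floor, within 12 mm of the bay's centre; the hood is shut (under 0.05 rad); the key's blade is at least 18 mm deep in the isolator slot, upright, and the isolator is turned on (over 1.05 of 1.2 rad); all at rest and let go (all of step 2 and all of step 5 and linear speed of each of pair_green, pair_purple, pair_blue, pair_pink, key below 0.02 m/s); the robot touches nothing.
It fails at once if a cell pair is squeezed with more than 20 N on each finger (40 N in all) (contact force between the fingers and pair_green above 40 N or contact force between the fingers and pair_purple above 40 N or contact force between the fingers and pair_blue above 40 N or contact force between the fingers and pair_pink above 40 N).
It fails at once if a cell pair in the fingers is pressed against the dock with more than 25 N ((contact force between pair_green and dock above 25 N and contact force between the fingers and pair_green above 0.5 N) or (contact force between pair_purple and dock above 25 N and contact force between the fingers and pair_purple above 0.5 N) or (contact force between pair_blue and dock above 25 N and contact force between the fingers and pair_blue above 0.5 N) or (contact force between pair_pink and dock above 25 N and contact force between the fingers and pair_pink above 0.5 N)).
It fails at once if a cell pair is let go more than 10 mm above a bay's floor ((contact force between the fingers and pair_green below 0.05 N and z of pair_green in the frame of dock above 0.02 m and (horizontal distance between pair_green and bay0 below 0.03 m or horizontal distance between pair_green and bay1 below 0.03 m or horizontal distance between pair_green and bay2 below 0.03 m or horizontal distance between pair_green and bay3 below 0.03 m)) or (contact force between the fingers and pair_purple below 0.05 N and z of pair_purple in the frame of dock above 0.02 m and (horizontal distance between pair_purple and bay0 below 0.03 m or horizontal distance between pair_purple and bay1 below 0.03 m or horizontal distance between pair_purple and bay2 below 0.03 m or horizontal distance between pair_purple and bay3 below 0.03 m)) or (contact force between the fingers and pair_blue below 0.05 N and z of pair_blue in the frame of dock above 0.02 m and (horizontal distance between pair_blue and bay0 below 0.03 m or horizontal distance between pair_blue and bay1 below 0.03 m or horizontal distance between pair_blue and bay2 below 0.03 m or horizontal distance between pair_blue and bay3 below 0.03 m)) or (contact force between the fingers and pair_pink below 0.05 N and z of pair_pink in the frame of dock above 0.02 m and (horizontal distance between pair_pink and bay0 below 0.03 m or horizontal distance between pair_pink and bay1 below 0.03 m or horizontal distance between pair_pink and bay2 below 0.03 m or horizontal distance between pair_pink and bay3 below 0.03 m))).
It fails at once if a cell pair is tipped onto its side (angle between any of pair_green, pair_purple, pair_blue, pair_pink's own z axis and vertical above 0.8 rad).
It fails at once if another thing on the bench is moved more than 30 mm (distance of any of bolt_jar, solder_reel, multimeter, tape_roll, screwdriver, wire_spool, marker_pen from where it was at the start of the episode above 0.03 m).
Of pair_green, pair_purple, pair_blue, pair_pink only 2 to 4 are there at a start; the rules pass over those that are not, and their reading is None.
At some moment in a run one of pair_green, pair_purple, pair_blue, pair_pink may be knocked a few centimetres aside while the robot is not near it.
It also fails if it takes over 210 s, if anything falls off the work surface, if the arm or the gripper's body presses on something with over 40 N, if the wrist force passes 120 N, or if a joint passes its speed limit or range.

## Working session

There is one attempt and no reset: what is moved stays moved. The work goes in short steps, Python scripts to look and compute and a tool call to move; the robot and the scene stay as the last step left them, time stands still between calls to the robot, and variables do not carry over. Pictures are saved under pics/ and viewed, at most 14 in all, crops included, and the job is handed in when it is done.

Besides the shell and the picture viewer there is one more tool, called after "Call:" by a JSON object that holds its "fn" and its "kwargs", one argument or row to a line. move_arm: Moves the arm, as the interface text tells. Its arguments: {"type":"object","properties":{"increments":{"type":"array","items":{"type":"number"}},"newtons":{"type":"number"}},"required":["increments"]}

```bash
mkdir -p pics; ls
cat > h.py <<'E'
import numpy as np, cv2, sys
from rig import monitor, cams, job, spotter
def shot(n):
    return cams.camera(n)
def save(c,f,crop=None,s=1):
    im=c["pixels"][:,:,::-1]
    if crop: l,t,r,b=crop; im=im[t:b,l:r]
    cv2.imwrite(f,cv2.resize(im,None,fx=s,fy=s,interpolation=cv2.INTER_CUBIC))
def ray(c,uv):
    K=np.array(c["camera_matrix"],float); uv=np.atleast_2d(np.asarray(uv,float))
    d=(uv-[K[0,2],K[1,2]])/[K[0,0],K[1,1]]
    s=d.copy()
    for _ in range(20): s=d/(1+c["k1"]*(s**2).sum(1,keepdims=True))
    return np.c_[s,np.ones(len(s))]
def world(c,uv):
    uv=np.atleast_2d(np.asarray(uv)); z=c["range_z"][np.round(uv[:,1]).astype(int),np.round(uv[:,0]).astype(int)]
    P=ray(c,uv)*z[:,None]; return (P-np.array(c["t"]).ravel())@np.array(c["R"])
def onplane(c,uv,h):
    R=np.array(c["R"]);o=-R.T@np.array(c["t"]).ravel(); d=ray(c,uv)@R
    return o+d*((h-o[2])/d[:,2])[:,None]
def maskpts(c,m):
    v,u=np.nonzero(m); P=world(c,np.c_[u,v]); ok=c["range_z"][v,u]>0; return P[ok],np.c_[u,v][ok]
def proj(c,X):
    X=np.atleast_2d(X)@np.array(c["R"]).T+np.array(c["t"]).ravel(); s=X[:,:2]/X[:,2:]
    s=s*(1+c["k1"]*(s**2).sum(1,keepdims=True)); K=np.array(c["camera_matrix"]); return s*[K[0,0],K[1,1]]+[K[0,2],K[1,2]]
E
python3 - <<'E'
from h import *
o=monitor.get_obs(); print({k:np.round(v,3) for k,v in o.items()})
for n in("top","scene"):
    c=shot(n); save(c,f"pics/{n}0.png"); print(n,c["k1"],np.round(c["camera_matrix"],1).tolist(),np.round(c["R"],3).tolist(),np.round(c["t"],1))
    for l in "pair_green pair_purple pair_blue pair_pink dock hood hood_handle charger isolator keeper key".split():
        for d in spotter.masks_of(n,l)[:3]:
            P,_=maskpts(c,d["pixels"]); print(l,round(d["p"],2),np.round(d["box"]),np.round(np.median(P,0)) if len(P) else None,len(P))
E
```

```text
pics
{'clock': np.float64(0.0), 'q': array([ 1.076,  0.427,  0.074,  1.607, -0.034,  1.111, -0.067]), 'dq': array([ 0.   ,  0.   , -0.001, -0.001,  0.002,  0.002,  0.   ]), 'effort': array([ 2.0000e-03, -9.3581e+01,  3.6670e+00, -4.5419e+01, -4.9000e-02,
        2.0000e-02,  0.0000e+00]), 'tool_pos': array([ 228.614, -634.635,  204.765]), 'ee_rot': array([ 0.985,  0.172, -0.   , -0.001]), 'wrist_force': array([ 0.049, -0.911,  0.852]), 'moment': array([-0.003,  0.035, -0.009]), 'gripper_force': np.float64(0.0), 'opening': np.float64(94.076)}
top -0.0342497455403114 [[571.7, 0.0, 322.9], [0.0, 571.7, 236.0], [0.0, 0.0, 1.0]] [[-0.013, -1.0, -0.003], [-0.997, 0.013, -0.072], [0.072, 0.002, -0.997]] [  44.3  552.8 1511.3]
pair_green 0.74 [462. 239. 514. 297.] [ 458. -392.   49.] 2376
pair_green 0.6 [352. 216. 374. 249.] [562. -68.  23.] 449
pair_purple 0.71 [400. 210. 418. 237.] [ 588. -200.   22.] 475
pair_purple 0.32 [200. 220. 328. 290.] [518. 189.  54.] 6196
pair_blue 0.77 [359. 260. 379. 291.] [439. -84.  22.] 506
pair_pink 0.67 [355. 173. 375. 201.] [686. -78.  23.] 451
dock 0.87 
[... 1305 characters left out ...]
179.  53.] 7167
dock 0.16 [383. 295. 472. 318.] [777. 197.  21.] 635
hood 0.92 [293. 187. 429. 256.] [521. 181.  54.] 5136
hood_handle 0.57 [290. 185. 429. 258.] [519. 181.  54.] 5368
charger 0.78 [ 79. 246. 148. 314.] [ 480. -397.   48.] 3273
isolator 0.91 [ 94. 259. 119. 287.] [ 464. -402.   75.] 426
isolator 0.19 [231. 342. 271. 391.] [ 782. -171.   54.] 1516
keeper 0.57 [125. 317. 177. 344.] [ 623. -339.   19.] 856
keeper 0.56 [249. 258. 282. 288.] [564. -74.  22.] 602
keeper 0.48 [ 96. 254. 119. 286.] [ 462. -401.   75.] 459
key 0.91 [182. 216. 207. 239.] [ 386. -193.   54.] 339
key 0.89 [151. 240. 175. 265.] [ 440. -278.   55.] 359
key 0.73 [176. 347. 190. 375.] [ 727. -293.   70.] 267
```

View pics/top0.png

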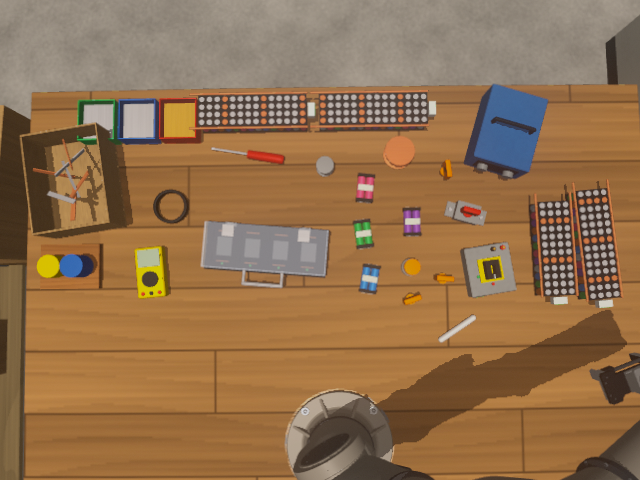

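View pics/scene0.png

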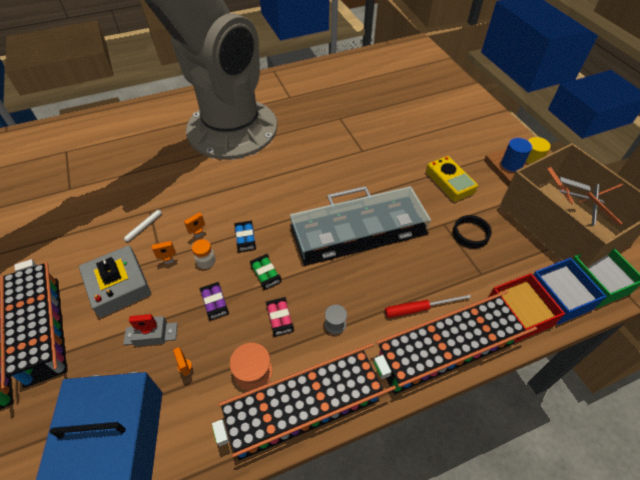

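The pictures show four pairs in the top view: pink (365,187), green (363,233), purple (411,221) and blue (370,279). The dock with its shut hood is at (265,250), with the handle at (263,281). The charger's isolator is at (490,270).

These could be taken for the key:
- **Red, in the grey keeper:** (469,212). This one fits the description.
- **Orange look-alikes:** (446,170), (444,279) and (412,299).

Next I'll check the choice in a close crop and measure everything.

```bash
cat >> h.py <<'E'
def rects(c,roi,zlo,zhi,minA=60):
    "world-frame rectangles (cx,cy,len,wid,yaw deg of long side,median z) of blobs with height in zlo..zhi within pixel roi"
    l,t,r,b=roi; v,u=np.mgrid[t:b,l:r]; uv=np.c_[u.ravel(),v.ravel()]; P=world(c,uv)
    ok=(P[:,2]>zlo)&(P[:,2]<zhi)&(c["range_z"][uv[:,1],uv[:,0]]>0)
    n,lab=cv2.connectedComponents(ok.reshape(u.shape).astype(np.uint8)); lab=lab.ravel(); out=[]
    for i in range(1,n):
        Q=P[lab==i]
        if len(Q)<minA: continue
        out.append(rect(Q)+(round(float(np.median(Q[:,2])),1),len(Q)))
    return out
def rect(Q):
    (x,y),(w,h),a=cv2.minAreaRect(Q[:,:2].astype(np.float32))
    if w<h: w,h,a=h,w,a+90
    return tuple(np.round((x,y,w,h,(a+90)%180-90),1))
E
python3 - <<'E'
from h import *
for n,R in(("top",dict(pairs=(340,165,430,300),hood=(190,215,340,292),rotor=(470,250,510,290),key=(435,190,495,230),charger=(455,235,525,305))),("scene",dict(pairs=(190,215,300,340),hood=(280,180,440,260),rotor=(80,250,130,295),key=(110,305,185,350)))):
    c=shot(n)
    for k,roi in R.items():
        lo,hi,m=dict(pairs=(14,40,150),hood=(48,62,300),rotor=(68,90,30),key=(56,90,20),charger=(42,54,300))[k]
        print(n,k,rects(c,roi,lo,hi,m))
    if n=="top":
        print('handle',rects(c,(230,265,300,292),25,47,20)); print('keeper',rects(c,(435,190,495,230),20,40,40))
        a=c["pixels"][190:300,395:520,::-1]; b=c["pixels"][215:295,195:335,::-1]
        cv2.imwrite("pics/crop1.png",np.hstack([cv2.resize(a,(400,352),interpolation=2),cv2.resize(b,(400,352),interpolation=2)]))
E
```

```text
top pairs [(np.float64(683.3), np.float64(-77.0), np.float64(76.7), np.float64(46.0), np.float64(-7.2), 22.8, 441), (np.float64(589.3), np.float64(-200.7), np.float64(73.3), np.float64(45.9), np.float64(-0.5), 22.6, 434), (np.float64(560.5), np.float64(-68.8), np.float64(77.7), np.float64(45.6), np.float64(7.4), 22.8, 460), (np.float64(439.5), np.float64(-83.7), np.float64(78.4), np.float64(45.0), np.float64(-11.1), 22.7, 463)]
top hood [(np.float64(503.0), np.float64(193.4), np.float64(324.8), np.float64(160.2), np.float64(84.8), 54.2, 5562)]
top rotor [(np.float64(459.1), np.float64(-400.1), np.float64(47.8), np.float64(39.0), np.float64(8.2), 76.0, 247)]
top key [(np.float64(610.0), np.float64(-349.2), np.float64(46.3), np.float64(14.8), np.float64(74.1), 76.0, 123)]
top charger [(np.float64(458.5), np.float64(-399.9), np.float64(131.8), np.float64(122.6), np.float64(8.6), 48.1, 1775)]
handle []
keeper [(np.float64(610.6), np.float64(-349.2), np.float64(66.2), np.float64(51.1), np.float64(75.2), 29.7, 329)]
scene pairs [(np.float64(435.4), np.float64(-87.6), np.float64(83.5), np.float64(45.8), np.float64(-10.8), 22.7, 478), (np.float64(475.8), np.float64(-196.1), np.float64(46.9), np.float64(29.3), np.float64(87.2), 30.0, 174), (np.float64(556.2), np.float64(-72.8), np.float64(81.3), np.float64(46.2), np.float64(6.9), 22.6, 563), (np.float64(589.0), np.float64(-204.5), np.float64(79.7), np.float64(45.3), np.float64(0.7), 22.9, 633), (np.float64(680.9), np.float64(-80.6), np.float64(80.6), np.float64(45.8), np.float64(-5.9), 22.6, 674)]
scene hood [(np.float64(501.0), np.float64(190.3), np.float64(327.4), np.float64(160.2), np.float64(84.9), 53.7, 5137)]
scene rotor [(np.float64(456.4), np.float64(-401.4), np.float64(51.4), np.float64(36.2), np.float64(7.9), 76.1, 323)]
scene key [(np.float64(610.5), np.float64(-351.1), np.float64(46.1), np.float64(16.5), np.float64(70.5), 75.4, 249)]
```

View pics/crop1.png

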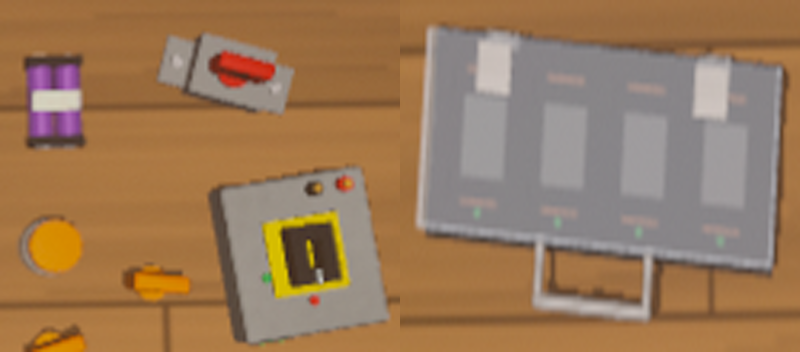

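The crop shows the red key standing in the grey keeper, at (470,211) in the full picture. The rotor slot points to the red dot, so it is off. The dock lies at about (522,190) with yaw −5.2°, and the handle is at about (428,199). I'll go above the handle first.

Call:
{"fn": "move_arm", "kwargs": {
  "increments": [26,1,1,0,0.5,26,1,1,0,0.5,26,1,1,0,0.5,26,1,1,0,0.5,26,1,1,0,0.5],
  "newtons": 20
}}

```text
clock: 1.72
tool_pos: [355.3, -509.1, 205.8]
ee_rot: [0.931, 0.366, 0.002, -0.0]
wrist_force: [1.4, 0.3, 1.1]
opening: 64.2
gripper_force: 0.0
```

Call:
{"fn": "move_arm", "kwargs": {
  "increments": [26,1,1,0,0.5,26,1,1,0,0.5,26,1,1,0,0.5,26,1,1,0,0.5,26,1,1,0,0.5]
}}

```text
clock: 2.13
tool_pos: [474.6, -388.4, 205.7]
ee_rot: [0.842, 0.54, 0.002, -0.0]
wrist_force: [0.7, 1.2, -0.8]
opening: 30.5
gripper_force: 0.0
```

Call:
{"fn": "move_arm", "kwargs": {
  "increments": [26,0,1,0,0.444,26,0,1,0,0.444,26,0,1,0,0.444,26,0,1,0,0.444]
}}

```text
clock: 2.47
tool_pos: [469.5, -268.4, 205.9]
ee_rot: [0.734, 0.679, 0.001, -0.0]
wrist_force: [1.8, -1.0, 0.7]
opening: 26.1
gripper_force: 0.0
```

Call:
{"fn": "move_arm", "kwargs": {
  "increments": [26,0,1,0,0,26,0,1,0,0,26,0,1,0,0,26,0,1,0,0]
}}

```text
clock: 2.8
tool_pos: [469.1, -148.8, 206.0]
ee_rot: [0.737, 0.676, 0.001, -0.0]
wrist_force: [1.1, 1.3, 0.4]
opening: 25.9
gripper_force: 0.0
```

Call:
{"fn": "move_arm", "kwargs": {
  "increments": [26,0,1,0,0,26,0,1,0,0,26,0,1,0,0,26,0,1,0,0]
}}

```text
clock: 3.13
tool_pos: [468.9, -28.8, 206.1]
ee_rot: [0.737, 0.676, 0.001, -0.0]
wrist_force: [0.5, 0.3, -0.5]
opening: 26.0
gripper_force: 0.0
```

Call:
{"fn": "move_arm", "kwargs": {
  "increments": [26,0,1,0,0,26,0,1,0,0,26,0,1,0,0,26,0,1,0,0]
}}

```text
clock: 3.47
tool_pos: [468.7, 91.5, 206.1]
ee_rot: [0.737, 0.676, 0.001, -0.0]
wrist_force: [-1.7, 0.5, -0.2]
opening: 26.2
gripper_force: 0.0
```

Call:
{"fn": "move_arm", "kwargs": {
  "increments": [26,-0.34,0.95,0,0,26,-0.34,0.95,0,0,26,-0.34,0.95,0,0,26,-0.34,0.95,0,0,26,-0.34,0.95,0,0,26,-0.34,0.95,0,0]
}}

```text
clock: 3.97
tool_pos: [428.3, 198.4, 205.4]
ee_rot: [0.739, 0.674, -0.0, 0.0]
wrist_force: [0.7, 0.6, -0.3]
opening: 25.9
gripper_force: 0.0
```

Run:
```python
from h import *
c=shot("wrist"); save(c,"pics/w1.png"); print(np.round(c["R"],3).tolist(),np.round(c["t"],1),c["k1"],np.round(c["camera_matrix"],1).tolist())
print(proj(c,[[428,199,46],[523,191.6,54]]))
print(rects(c,(0,0,640,480),33,48,100)); print(rects(c,(0,0,640,480),50,60,500))
```

```text
[[0.996, -0.091, -0.0], [-0.088, -0.96, 0.264], [-0.024, -0.263, -0.964]] [-408.1  200.3  453.9] 0.01413620435955844 [[332.2, 0.0, 319.4], [0.0, 332.2, 240.8], [0.0, 0.0, 1.0]]
[[319.4378884  225.23508718]
 [412.98048242 225.71416128]]
[(np.float64(469.3), np.float64(303.3), np.float64(108.9), np.float64(0.4), np.float64(85.0), 40.7, 165), (np.float64(459.2), np.float64(195.1), np.float64(93.5), np.float64(2.4), np.float64(85.5), 40.3, 120)]
[(np.float64(520.9), np.float64(217.0), np.float64(272.9), np.float64(123.3), np.float64(84.7), 54.1, 32421), (np.float64(426.5), np.float64(198.2), np.float64(105.7), np.float64(12.4), np.float64(86.2), 50.9, 545)]
```

View pics/w1.png

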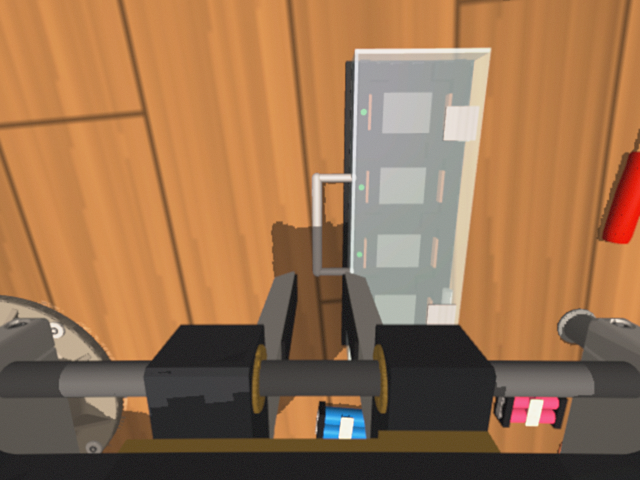

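The wrist view shows the handle bar at (319,225), centred between the fingers. The measured bar top at (426.5,198,51) agrees with my estimate, so I'll descend and pinch.

Call:
{"fn": "move_arm", "kwargs": {
  "increments": [26,-0.01,0,-1,0,26,-0.01,0,-1,0,26,-0.01,0,-1,0,26,-0.01,0,-1,0],
  "newtons": 25
}}

```text
clock: 4.35
tool_pos: [423.9, 195.8, 80.1]
ee_rot: [0.739, 0.673, -0.004, -0.002]
wrist_force: [-1.7, -0.8, -0.8]
opening: 26.2
gripper_force: 0.0
```

Call:
{"fn": "move_arm", "kwargs": {
  "increments": [26,0,0,-0.25,0,26,0,0,-0.47,0,26,0,0,-0.47,0,26,0,0,-0.47,0,0,0,0,-0.47,0,0,0,0,-0.47,0,0,0,0,-0.47,0,0,0,0,-0.47,0]
}}

```text
clock: 5.02
tool_pos: [425.6, 199.2, 30.5]
ee_rot: [0.738, 0.674, -0.0, -0.0]
wrist_force: [-14.3, 0.9, 17.1]
opening: 9.7
gripper_force: 25.0
```

Run:
```python
import numpy as np
th=np.arange(0,1.56,0.11); p=th+.191
d=np.c_[-157.9*np.cos(p)+155,0*p,157.9*np.sin(p)-30]
w=np.c_[d[:,0]*.9957,-d[:,0]*.0925,d[:,2]]/120
for k,(a) in enumerate(w): print(round(th[k],2),np.round(a,2))
print(np.round(w[8:]-w[8],2))
```

```text
0.0 [-0.  0. -0.]
0.11 [ 0.03 -0.    0.14]
0.22 [ 0.09 -0.01  0.28]
0.33 [ 0.15 -0.01  0.4 ]
0.44 [ 0.23 -0.02  0.53]
0.55 [ 0.32 -0.03  0.64]
0.66 [ 0.42 -0.04  0.74]
0.77 [ 0.54 -0.05  0.83]
0.88 [ 0.66 -0.06  0.9 ]
0.99 [ 0.79 -0.07  0.97]
1.1 [ 0.92 -0.09  1.01]
1.21 [ 1.06 -0.1   1.05]
1.32 [ 1.21 -0.11  1.06]
1.43 [ 1.35 -0.13  1.06]
1.54 [ 1.5  -0.14  1.05]
[[ 0.    0.    0.  ]
 [ 0.13 -0.01  0.06]
 [ 0.27 -0.02  0.11]
 [ 0.41 -0.04  0.14]
 [ 0.55 -0.05  0.16]
 [ 0.69 -0.06  0.16]
 [ 0.84 -0.08  0.14]]
```

Call:
{"fn": "move_arm", "kwargs": {
  "increments": [0,0.03,0,0.14,0,0,0.09,-0.01,0.28,0,0,0.15,-0.01,0.4,0,0,0.23,-0.02,0.53,0,0,0.32,-0.03,0.64,0,0,0.42,-0.04,0.74,0,0,0.54,-0.05,0.83,0,0,0.66,-0.06,0.9,0,0,0.66,-0.06,0.9,0]
}}

```text
clock: 5.77
tool_pos: [507.6, 192.6, 141.4]
ee_rot: [0.739, 0.674, 0.001, 0.0]
wrist_force: [-16.4, -2.0, 34.2]
opening: 9.1
gripper_force: 25.0
```

Call:
{"fn": "move_arm", "kwargs": {
  "increments": [0,0.13,-0.01,0.06,0,0,0.27,-0.02,0.11,0,0,0.41,-0.04,0.14,0,0,0.55,-0.05,0.16,0,0,0.69,-0.06,0.16,0,0,0.84,-0.08,0.14,0,0,0.84,-0.08,0.14,0,0,0.84,-0.08,0.14,0,0,0.84,-0.08,0.14,0]
}}

```text
clock: 6.52
tool_pos: [608.2, 182.6, 156.2]
ee_rot: [0.739, 0.674, 0.002, 0.001]
wrist_force: [2.5, 1.2, 5.2]
opening: 9.0
gripper_force: 25.0
```

Call:
{"fn": "move_arm", "kwargs": {
  "increments": [26,0,0,0,0,26,0,0,0,0,26,0,0,0,0,26,0,0,0.3,0,26,0,0,0.7,0,26,0,0,0.7,0,26,0,0,0.7,0]
}}

```text
clock: 7.1
tool_pos: [607.9, 182.9, 241.5]
ee_rot: [0.739, 0.674, 0.002, 0.001]
wrist_force: [0.1, 0.2, -0.6]
opening: 26.1
gripper_force: 0.0
```

Call:
{"fn": "move_arm", "kwargs": {
  "increments": [60,-0.5,-1,0,0.5,60,-0.5,-1,0,0.5,60,-0.5,-1,0,0.5,60,-0.5,-1,0,0.5,60,-0.5,-1,0,0.5]
}}

```text
clock: 7.52
tool_pos: [545.0, 57.6, 237.2]
ee_rot: [0.593, 0.805, -0.001, 0.0]
wrist_force: [1.3, -0.6, 0.0]
opening: 55.7
gripper_force: 0.0
```

Call:
{"fn": "move_arm", "kwargs": {
  "increments": [74,0,-1,0,1,74,0,-1,0,1,74,0,-1,0,1,74,0,-1,0,1,74,0,-1,0,1,74,0,-1,0,1,74,0,-1,0,1]
}}

```text
clock: 8.1
tool_pos: [546.6, -57.7, 237.3]
ee_rot: [0.237, 0.972, 0.0, -0.0]
wrist_force: [-0.4, -1.0, -0.1]
opening: 73.9
gripper_force: 0.0
```

Run:
```python
from h import *
o=monitor.get_obs(); print(o["clock"],o["tool_pos"],o["ee_rot"],o["opening"],o["q"])
for n,R in(("top",(335,160,435,305)),("scene",(190,215,310,345))):
    c=shot(n); save(c,f"pics/{n}2.png"); print(n,rects(c,R,14,40,100))
```

```text
8.1 [546.56618978 -57.71532712 237.29541565] [ 2.36506119e-01  9.71629900e-01  1.11240830e-04 -4.25389859e-04] 73.92975509356428 [ 0.62393269  0.27185355 -0.75177152  1.81494973  0.20318584  1.13451465
  0.89708089]
top [(np.float64(702.8), np.float64(-79.9), np.float64(44.6), np.float64(35.4), np.float64(84.6), 22.9, 179)]
scene [(np.float64(435.5), np.float64(-87.1), np.float64(81.6), np.float64(45.8), np.float64(-10.2), 23.0, 470), (np.float64(468.9), np.float64(54.9), np.float64(47.9), np.float64(32.3), np.float64(-89.6), 21.3, 138), (np.float64(476.0), np.float64(-195.9), np.float64(46.9), np.float64(30.5), np.float64(88.2), 30.3, 168), (np.float64(557.0), np.float64(-72.8), np.float64(80.0), np.float64(46.4), np.float64(7.0), 22.7, 558), (np.float64(587.8), np.float64(-204.4), np.float64(79.8), np.float64(45.2), np.float64(0.7), 22.5, 634), (np.float64(682.1), np.float64(-80.6), np.float64(80.8), np.float64(45.7), np.float64(-6.2), 22.6, 672)]
```

View pics/scene2.png

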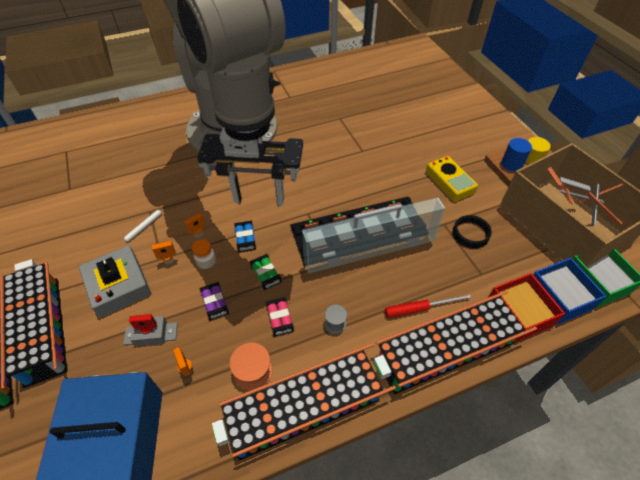

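The scene picture shows the hood standing open behind the bays at (370,230) and all four pairs unmoved. I'll go over green and refine its position with the wrist camera.

Call:
{"fn": "move_arm", "kwargs": {
  "increments": [74,0.1,-0.1,-0.7,0.77,74,0.1,-0.1,-0.7,0.77,74,0.1,-0.1,-0.7,0.77,74,0.1,-0.1,-0.7,0.77,74,0.1,-0.1,-0.7,0.77,74,0.1,-0.1,-0.7,0.77,74,0.1,-0.1,-0.7,0.77]
}}

```text
clock: 8.78
tool_pos: [558.7, -69.5, 153.6]
ee_rot: [-0.058, 0.998, 0.0, -0.0]
wrist_force: [0.6, -0.2, -1.0]
opening: 74.1
gripper_force: 0.0
```

```bash
cat >> h.py <<'E'
def tool():
    o=monitor.get_obs(); q=o["ee_rot"]; a=np.degrees(2*np.arctan2(q[1],q[0]))-90
    return np.round(o["tool_pos"],1),round((a+180)%360-180,1)
def wpair(label):
    "pose of a pair in the wrist picture: rectangle of its top points near the network's mask"
    c=shot("wrist"); out=[]
    for d in spotter.masks_of("wrist",label)[:2]:
        P,_=maskpts(c,d["pixels"]); Q=P[(P[:,2]>10)&(P[:,2]<70)]
        if len(Q)>50: out.append((round(d["p"],2),np.round(d["box"]))+rect(Q)+(np.round(np.median(Q,0),1),))
    return c,out
E
python3 - <<'E'
from h import *
print(tool()); c,o=wpair("pair_green"); save(c,"pics/w3.png"); print(*o,sep="\n")
print(rects(c,(150,0,480,330),14,30,300)); print(proj(c,[[558,-71,25]]))
E
```

```text
(array([558.7, -69.5, 153.6]), np.float64(96.6))
(0.93, array([293., 187., 344., 272.]), np.float64(556.5), np.float64(-71.5), np.float64(77.4), np.float64(45.7), np.float64(7.0), array([554.3, -71.5,  23.1]))
(0.27, array([406., 252., 592., 354.]), np.float64(604.1), np.float64(117.5), np.float64(203.7), np.float64(25.0), np.float64(75.6), array([608.1, 109.6,  33.9]))
[(np.float64(436.7), np.float64(-86.1), np.float64(77.9), np.float64(46.0), np.float64(-10.5), 23.3, 4891), (np.float64(467.9), np.float64(-178.8), np.float64(44.7), np.float64(17.2), np.float64(-5.9), 22.8, 300), (np.float64(469.9), np.float64(48.2), np.float64(34.0), np.float64(29.9), np.float64(85.7), 21.8, 951), (np.float64(556.6), np.float64(-71.5), np.float64(77.0), np.float64(45.7), np.float64(7.0), 23.1, 3587), (np.float64(587.6), np.float64(-203.4), np.float64(77.7), np.float64(47.5), np.float64(0.6), 23.2, 3736), (np.float64(552.8), np.float64(59.6), np.float64(76.6), np.float64(33.3), np.float64(68.6), 21.5, 1530), (np.float64(656.2), np.float64(-75.8), np.float64(46.0), np.float64(29.9), np.float64(85.7), 22.8, 961)]
[[318.08143189 232.90043525]]
```

View pics/w3.png

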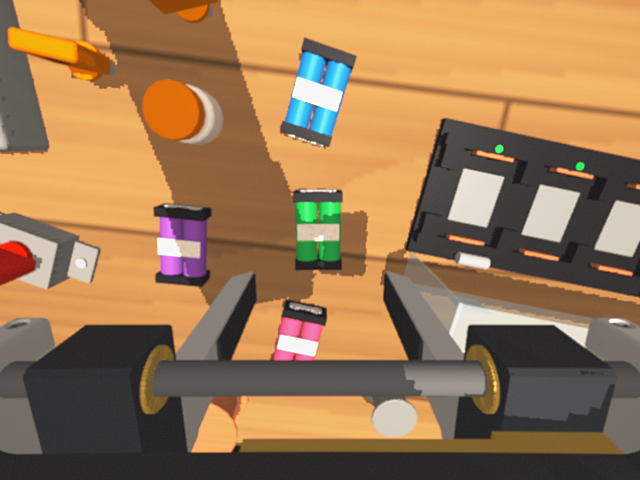

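The wrist view shows green at (318,231), centred between the fingers. Blue, purple and pink are at (318,93), (182,244) and (299,337), and the bays are on the right. I'll grasp green at (556.5,−71.5).

Call:
{"fn": "move_arm", "kwargs": {
  "increments": [74,-0.02,-0.02,-0.33,0.01,74,-0.02,-0.02,-0.66,0.01,74,-0.02,-0.02,-1,0.01,74,-0.02,-0.02,-1,0.01,74,-0.02,-0.02,-1,0.01],
  "newtons": 10
}}

```text
clock: 9.3
tool_pos: [555.4, -71.6, 33.3]
ee_rot: [-0.064, 0.998, 0.0, -0.002]
wrist_force: [0.8, -0.2, 0.8]
opening: 73.8
gripper_force: 0.0
```

Call:
{"fn": "move_arm", "kwargs": {
  "increments": [70,0,0,-0.24,0,70,0,0,-0.24,0,70,0,0,-0.24,0,40,0,0,-0.24,0,40,0,0,-0.24,0,40,0,0,-0.24,0,40,0,0,-0.24,0,40,0,0,-0.24,0,40,0,0,-0.24,0]
}}

```text
clock: 10.05
tool_pos: [556.9, -72.4, 6.0]
ee_rot: [-0.064, 0.998, -0.0, 0.0]
wrist_force: [-1.8, -0.6, 11.4]
opening: 45.8
gripper_force: 10.0
```

Call:
{"fn": "move_arm", "kwargs": {
  "increments": [40,0,0,0.2,0,40,0,0,0.5,0,40,0,0,0.8,0,40,0,0,0.95,0,40,0,0,0.95,0]
}}

```text
clock: 10.47
tool_pos: [558.4, -72.2, 123.3]
ee_rot: [-0.064, 0.998, -0.001, 0.003]
wrist_force: [1.1, -0.6, -1.5]
opening: 45.8
gripper_force: 10.0
```

Call:
{"fn": "move_arm", "kwargs": {
  "increments": [40,-0.1,0.25,0,-0.1,40,-0.2,0.5,0,-0.2,40,-0.3,0.75,0,-0.27,40,-0.35,1,0,-0.27,40,-0.35,1,0,-0.27]
}}

```text
clock: 10.88
tool_pos: [512.6, 53.3, 119.1]
ee_rot: [0.039, 0.999, 0.001, -0.0]
wrist_force: [-0.1, 0.4, -1.1]
opening: 45.5
gripper_force: 10.0
```

Call:
{"fn": "move_arm", "kwargs": {
  "increments": [40,0,0.25,0,0,40,0,0.5,0,0,40,0,0.75,0,0,40,0,0.86,0,0,40,0,0.86,0,0,40,0,0.86,0,0]
}}

```text
clock: 11.38
tool_pos: [513.9, 151.3, 118.4]
ee_rot: [0.041, 0.999, -0.0, -0.001]
wrist_force: [-0.1, -0.5, -2.5]
opening: 45.9
gripper_force: 10.0
```

Run:
```python
from h import *
print(tool()); c=shot("wrist"); save(c,"pics/w4.png"); P=maskpts(c,np.ones((480,640),bool))[0]
Q=P[(P[:,2]>5)&(P[:,2]<28)&(P[:,0]>420)&(P[:,0]<620)&(P[:,1]>0)&(P[:,1]<380)]
print(len(Q),np.histogram(Q[:,2],bins=range(5,29)))
for lo,hi in((18,26),(6,13)): print(lo,rect(Q[(Q[:,2]>lo)&(Q[:,2]<hi)]))
yd=np.array([.0924,.9957]);xd=np.array([.9957,-.0924])
for i in range(4): print(i,np.round(proj(c,[*(np.array([519,189])+yd*(i*76-114)),10])))
print(monitor.get_obs()["wrist_force"],monitor.get_obs()["opening"])
```

```text
(array([513.9, 151.3, 118.4]), np.float64(85.3))
43637 (array([   15,    19,    78,  2014, 11646, 12460,  2746,   318,   197,
         224,   223,   260,   281,   344,   433,  1568,  5271,  4533,
         792,    96,    44,    36,    39]), array([ 5,  6,  7,  8,  9, 10, 11, 12, 13, 14, 15, 16, 17, 18, 19, 20, 21,
       22, 23, 24, 25, 26, 27, 28]))
18 (np.float64(541.1), np.float64(188.5), np.float64(326.0), np.float64(147.8), np.float64(84.9))
6 (np.float64(519.8), np.float64(190.2), np.float64(329.3), np.float64(130.9), np.float64(85.0))
0 [[235. 240.]]
1 [[320. 241.]]
2 [[404. 242.]]
3 [[489. 243.]]
[ 0.09918256 -0.866097   -1.33791612] 46.27045987861609
```

View pics/w4.png

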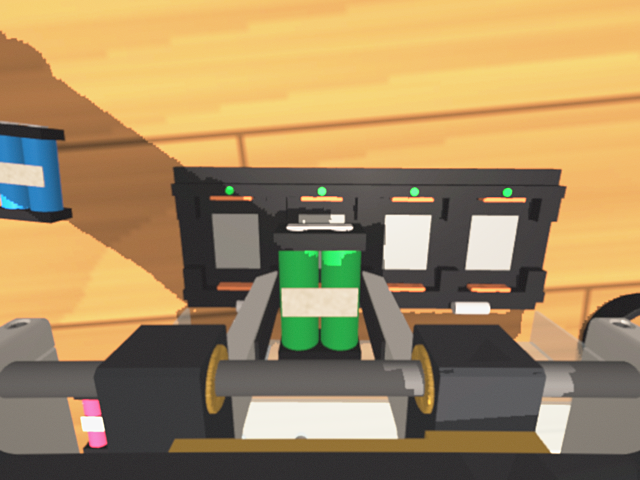

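The wrist view shows green held over bay 1, with the free bays at (236,241), (407,243) and (491,243). The dock fit gives its centre at (519.8,190.2), so bay 1 is at (516.5,152.3). I'll lower green.

Call:
{"fn": "move_arm", "kwargs": {
  "increments": [40,0.02,0.01,-0.2,0,40,0.02,0.01,-0.4,0,40,0.02,0.01,-0.6,0,40,0.02,0.01,-0.75,0,40,0.02,0.01,-0.8,0,40,0.02,0.01,-0.84,0,40,0.02,0.01,-0.84,0,40,0.02,0.01,-0.84,0]
}}

```text
clock: 12.1
tool_pos: [517.2, 152.0, 19.0]
ee_rot: [0.042, 0.999, 0.0, 0.0]
wrist_force: [-0.8, -0.6, -1.1]
opening: 46.4
gripper_force: 10.0
```

Call:
{"fn": "move_arm", "kwargs": {
  "increments": [40,0,0,-0.02,0,40,0,0,-0.02,0,40,0,0,-0.02,0]
}}

```text
clock: 12.35
tool_pos: [517.1, 152.1, 16.4]
ee_rot: [0.042, 0.999, -0.0, 0.0]
wrist_force: [-0.6, -0.6, -1.2]
opening: 46.1
gripper_force: 10.0
```

Call:
{"fn": "move_arm", "kwargs": {
  "increments": [58,0,0,0,0,58,0,0,0,0,58,0,0,0,0,58,0,0,0.2,0,58,0,0,0.5,0,58,0,0,0.8,0,58,0,0,1,0,58,0,0,1,0]
}}

```text
clock: 13.02
tool_pos: [518.9, 153.3, 140.6]
ee_rot: [0.041, 0.999, 0.001, 0.003]
wrist_force: [1.4, 1.2, 0.6]
opening: 58.2
gripper_force: 0.0
```

Run:
```python
from h import *
print(tool()); c,o=wpair("pair_green"); print(*o,sep="\n")
c,o=wpair("pair_blue"); print(*o,sep="\n"); c=shot("scene")
print(rects(c,(190,215,310,345),14,40,300))
```

```text
(array([518.9, 153.3, 140.6]), np.float64(85.2))
(0.82, array([291., 191., 347., 280.]), np.float64(519.7), np.float64(153.0), np.float64(83.3), np.float64(50.4), np.float64(-5.8), array([514.5, 152. ,  33.1]))
(0.97, array([  2., 122.,  81., 216.]), np.float64(436.2), np.float64(-85.1), np.float64(77.7), np.float64(47.2), np.float64(-10.9), array([435.5, -80.4,  23.2]))
[(np.float64(435.9), np.float64(-87.3), np.float64(82.0), np.float64(45.6), np.float64(-10.5), 22.8, 477), (np.float64(588.7), np.float64(-204.4), np.float64(80.7), np.float64(45.2), np.float64(0.6), 22.7, 633), (np.float64(681.2), np.float64(-80.4), np.float64(79.4), np.float64(45.9), np.float64(-6.2), 22.6, 674)]
```

Green is down in bay 1. Next is blue.

Call:
{"fn": "move_arm", "kwargs": {
  "increments": [70,-0.33,-1,0,-0.13,70,-0.33,-1,0,-0.13,70,-0.33,-1,0,-0.13,70,-0.33,-1,0,-0.13,70,-0.33,-1,0,-0.13]
}}

```text
clock: 13.68
tool_pos: [476.1, 29.5, 135.0]
ee_rot: [0.095, 0.996, -0.001, -0.001]
wrist_force: [0.7, 0.5, 0.1]
opening: 69.7
gripper_force: 0.0
```

Call:
{"fn": "move_arm", "kwargs": {
  "increments": [70,-0.34,-0.98,-0.2,0,70,-0.34,-0.98,-0.2,0,70,-0.34,-0.98,-0.2,0,70,-0.34,-0.98,-0.2,0,70,-0.34,-0.98,-0.2,0,70,-0.34,-0.98,-0.2,0]
}}

```text
clock: 14.18
tool_pos: [436.9, -84.2, 111.7]
ee_rot: [0.092, 0.996, 0.0, -0.0]
wrist_force: [-0.3, 1.6, 0.0]
opening: 70.3
gripper_force: 0.0
```

Run:
```python
from h import *
print(tool()); c,o=wpair("pair_blue"); print(*o,sep="\n")
```

```text
(array([436.9, -84.2, 111.7]), np.float64(79.4))
(0.83, array([289., 197., 345., 289.]), np.float64(435.4), np.float64(-85.8), np.float64(77.4), np.float64(46.1), np.float64(-10.7), array([432.8, -85.6,  23.3]))
```

Call:
{"fn": "move_arm", "kwargs": {
  "increments": [70,-0.01,-0.01,-0.3,0,70,-0.01,-0.01,-0.6,0,70,-0.01,-0.01,-0.8,0,70,-0.01,-0.01,-0.88,0,70,-0.01,-0.01,-0.88,0,40,-0.01,-0.01,-0.88,0,40,-0.01,-0.01,-0.88,0,40,-0.01,-0.01,-0.88,0,40,-0.01,-0.01,-0.88,0,40,-0.01,-0.01,-0.88,0,40,-0.01,-0.01,-0.88,0]
}}

```text
clock: 15.2
tool_pos: [436.0, -86.9, 7.4]
ee_rot: [0.093, 0.996, -0.0, 0.001]
wrist_force: [-0.6, 1.0, 12.8]
opening: 46.1
gripper_force: 10.0
```

Call:
{"fn": "move_arm", "kwargs": {
  "increments": [40,0,0,0.2,0,40,0,0,0.5,0,40,0,0,0.8,0,40,0,0,1,0,40,0,0,1,0,40,0,0,1,0]
}}

```text
clock: 15.7
tool_pos: [435.9, -87.4, 127.6]
ee_rot: [0.093, 0.996, -0.001, 0.002]
wrist_force: [0.3, 0.4, -2.3]
opening: 46.1
gripper_force: 10.0
```

Call:
{"fn": "move_arm", "kwargs": {
  "increments": [40,0.2,0.25,0,0.12,40,0.4,0.5,0,0.12,40,0.6,0.75,0,0.12,40,0.62,1,0,0.12,40,0.62,1,0,0.12]
}}

```text
clock: 16.12
tool_pos: [509.8, 39.8, 125.3]
ee_rot: [0.042, 0.999, 0.002, -0.0]
wrist_force: [-1.0, 0.3, -1.4]
opening: 46.0
gripper_force: 10.0
```

Call:
{"fn": "move_arm", "kwargs": {
  "increments": [40,0,0.2,0,0,40,0,0.36,0,0,40,0,0.36,0,0,40,0,0.36,0,0,40,0,0.36,0,0]
}}

```text
clock: 16.53
tool_pos: [508.9, 76.0, 125.3]
ee_rot: [0.045, 0.999, -0.0, -0.001]
wrist_force: [-0.9, -0.6, -1.5]
opening: 46.0
gripper_force: 10.0
```

Call:
{"fn": "move_arm", "kwargs": {
  "increments": [40,0.01,0,-0.2,0,40,0.01,0,-0.4,0,40,0.01,0,-0.6,0,40,0.01,0,-0.75,0,40,0.01,0,-0.82,0,40,0.01,0,-0.87,0,40,0.01,0,-0.87,0,40,0.01,0,-0.87,0]
}}

```text
clock: 17.2
tool_pos: [511.1, 76.4, 22.4]
ee_rot: [0.046, 0.999, -0.0, 0.0]
wrist_force: [0.5, 0.1, -1.1]
opening: 46.1
gripper_force: 10.0
```

Call:
{"fn": "move_arm", "kwargs": {
  "increments": [40,0,0,-0.02,0,40,0,0,-0.035,0,40,0,0,-0.035,0,40,0,0,-0.035,0]
}}

```text
clock: 17.53
tool_pos: [510.9, 76.5, 18.0]
ee_rot: [0.045, 0.999, -0.0, 0.0]
wrist_force: [0.5, -0.4, -1.5]
opening: 45.8
gripper_force: 10.0
```

Call:
{"fn": "move_arm", "kwargs": {
  "increments": [58,0,0,0,0,58,0,0,0,0,58,0,0,0,0,58,0,0,0.2,0,58,0,0,0.5,0,58,0,0,0.8,0,58,0,0,1,0,58,0,0,1,0]
}}

```text
clock: 18.2
tool_pos: [513.1, 77.3, 142.3]
ee_rot: [0.045, 0.999, 0.0, 0.003]
wrist_force: [0.5, 0.1, 0.6]
opening: 58.2
gripper_force: 0.0
```

Run:
```python
from h import *
print(tool())
for l in("pair_blue","pair_green","pair_purple"): print(l,*wpair(l)[1][:1],sep="\n")
c=shot("scene")
print(rects(c,(190,215,310,345),14,40,300))
```

```text
(array([513.1,  77.3, 142.3]), np.float64(84.8))
pair_blue
(0.78, array([293., 192., 343., 277.]), np.float64(510.2), np.float64(76.0), np.float64(77.9), np.float64(46.9), np.float64(-5.0), array([508. ,  76.4,  33.1]))
pair_green
(0.66, array([374., 195., 438., 283.]), np.float64(517.0), np.float64(153.6), np.float64(77.3), np.float64(49.8), np.float64(-4.8), array([513.4, 151.2,  32.9]))
pair_purple
(0.92, array([  8., 293.,  83., 359.]), np.float64(582.2), np.float64(-202.7), np.float64(66.8), np.float64(47.5), np.float64(-0.4), array([ 566.8, -186.7,   21.6]))
[(np.float64(588.7), np.float64(-204.5), np.float64(80.8), np.float64(45.3), np.float64(0.6), 22.8, 634), (np.float64(681.7), np.float64(-80.6), np.float64(79.0), np.float64(45.6), np.float64(-6.2), 22.7, 674)]
```

Blue is in bay 0. Next is purple.

Call:
{"fn": "move_arm", "kwargs": {
  "increments": [70,0.34,-1,0,0.13,70,0.34,-1,0,0.13,70,0.34,-1,0,0.13,70,0.34,-1,0,0.13,70,0.34,-1,0,0.13]
}}

```text
clock: 18.97
tool_pos: [551.6, -46.0, 136.5]
ee_rot: [-0.003, 1.0, 0.0, -0.001]
wrist_force: [-0.5, 1.4, 0.4]
opening: 70.2
gripper_force: 0.0
```

Call:
{"fn": "move_arm", "kwargs": {
  "increments": [70,0.3,-1,0,0,70,0.3,-1,0,0,70,0.3,-1,0,0,70,0.3,-1,0,0,70,0.3,-1,0,0]
}}

```text
clock: 19.38
tool_pos: [587.4, -164.5, 136.6]
ee_rot: [-0.004, 1.0, 0.0, -0.001]
wrist_force: [-0.0, 1.2, -0.5]
opening: 69.8
gripper_force: 0.0
```

Call:
{"fn": "move_arm", "kwargs": {
  "increments": [70,0,-0.33,-0.2,0,70,0,-0.33,-0.2,0,70,0,-0.33,-0.2,0,70,0,-0.33,-0.2,0]
}}

```text
clock: 19.72
tool_pos: [587.5, -200.9, 113.5]
ee_rot: [-0.006, 1.0, 0.001, -0.0]
wrist_force: [0.4, 1.0, 0.5]
opening: 70.3
gripper_force: 0.0
```

Run:
```python
from h import *
print(tool()); c,o=wpair("pair_purple"); print(*o,sep="\n")
```

```text
(array([ 587.5, -200.9,  113.5]), np.float64(90.7))
(0.61, array([290., 197., 344., 288.]), np.float64(587.7), np.float64(-203.1), np.float64(78.1), np.float64(45.7), np.float64(0.5), array([ 585.1, -202.8,   23.2]))
```

Call:
{"fn": "move_arm", "kwargs": {
  "increments": [70,0,-0.02,-0.3,0,70,0,-0.02,-0.6,0,70,0,-0.02,-0.8,0,70,0,-0.02,-0.89,0,70,0,-0.02,-0.89,0,40,0,-0.02,-0.89,0,40,0,-0.02,-0.89,0,40,0,-0.02,-0.89,0,40,0,-0.02,-0.89,0,40,0,-0.02,-0.89,0,40,0,-0.02,-0.89,0]
}}

```text
clock: 20.73
tool_pos: [588.4, -205.6, 8.3]
ee_rot: [-0.005, 1.0, -0.0, 0.001]
wrist_force: [-1.7, 0.7, 9.9]
opening: 45.9
gripper_force: 10.0
```

Call:
{"fn": "move_arm", "kwargs": {
  "increments": [40,0,0,0.2,0,40,0,0,0.5,0,40,0,0,0.8,0,40,0,0,1,0,40,0,0,1,0,40,0,0,1,0]
}}

```text
clock: 21.23
tool_pos: [588.2, -205.9, 128.6]
ee_rot: [-0.005, 1.0, -0.001, 0.001]
wrist_force: [-1.0, -0.3, -0.7]
opening: 45.8
gripper_force: 10.0
```

Call:
{"fn": "move_arm", "kwargs": {
  "increments": [40,-0.14,0.25,0,-0.12,40,-0.28,0.5,0,-0.12,40,-0.4,0.75,0,-0.12,40,-0.54,1,0,-0.12,40,-0.54,1,0,-0.12]
}}

```text
clock: 21.65
tool_pos: [519.4, -79.9, 126.0]
ee_rot: [0.039, 0.999, 0.0, -0.001]
wrist_force: [1.2, -0.1, -0.7]
opening: 46.1
gripper_force: 10.0
```

Call:
{"fn": "move_arm", "kwargs": {
  "increments": [40,0,0.3,0,0,40,0,0.6,0,0,40,0,0.9,0,0,40,0,1,0,0]
}}

```text
clock: 21.98
tool_pos: [521.8, 39.5, 126.3]
ee_rot: [0.039, 0.999, 0.001, -0.0]
wrist_force: [0.5, -0.4, -1.0]
opening: 46.3
gripper_force: 10.0
```

Call:
{"fn": "move_arm", "kwargs": {
  "increments": [40,0,0.3,0,0,40,0,0.6,0,0,40,0,0.9,0,0,40,0,1,0,0]
}}

```text
clock: 22.32
tool_pos: [521.6, 159.5, 126.3]
ee_rot: [0.039, 0.999, 0.001, -0.0]
wrist_force: [-1.8, 1.0, -0.9]
opening: 46.1
gripper_force: 10.0
```

Call:
{"fn": "move_arm", "kwargs": {
  "increments": [40,0,0.3,0,0,40,0,0.6,0,0,40,0,0.61,0,0,40,0,0.61,0,0,40,0,0.61,0,0]
}}

```text
clock: 22.73
tool_pos: [522.4, 227.0, 125.9]
ee_rot: [0.041, 0.999, -0.001, -0.001]
wrist_force: [0.3, -0.2, -1.7]
opening: 46.4
gripper_force: 10.0
```

Call:
{"fn": "move_arm", "kwargs": {
  "increments": [40,0.01,0.01,-0.2,0,40,0.01,0.01,-0.4,0,40,0.01,0.01,-0.6,0,40,0.01,0.01,-0.75,0,40,0.01,0.01,-0.82,0,40,0.01,0.01,-0.87,0,40,0.01,0.01,-0.87,0,40,0.01,0.01,-0.87,0]
}}

```text
clock: 23.4
tool_pos: [524.4, 228.7, 23.1]
ee_rot: [0.042, 0.999, 0.0, 0.0]
wrist_force: [-0.9, 0.6, -1.0]
opening: 46.2
gripper_force: 10.0
```

Call:
{"fn": "move_arm", "kwargs": {
  "increments": [40,0,0,-0.02,0,40,0,0,-0.035,0,40,0,0,-0.035,0,40,0,0,-0.035,0]
}}

```text
clock: 23.73
tool_pos: [524.1, 229.0, 18.6]
ee_rot: [0.042, 0.999, 0.0, 0.0]
wrist_force: [0.6, -0.2, -0.4]
opening: 45.9
gripper_force: 10.0
```

Call:
{"fn": "move_arm", "kwargs": {
  "increments": [58,0,0,0,0,58,0,0,0,0,58,0,0,0,0,58,0,0,0.2,0,58,0,0,0.5,0,58,0,0,0.8,0,58,0,0,1,0,58,0,0,1,0]
}}

```text
clock: 24.4
tool_pos: [526.0, 230.4, 143.3]
ee_rot: [0.042, 0.999, 0.001, 0.003]
wrist_force: [1.1, 0.7, -0.0]
opening: 58.2
gripper_force: 0.0
```

Run:
```python
from h import *
print(tool())
for l in("pair_blue","pair_green","pair_purple"): print(l,*wpair(l)[1][:1],sep="\n")
c=shot("scene")
print(rects(c,(190,215,310,345),14,40,300))
```

```text
(array([526. , 230.4, 143.3]), np.float64(85.2))
pair_blue
(0.92, array([114., 190., 186., 280.]), np.float64(513.2), np.float64(72.2), np.float64(83.9), np.float64(56.5), np.float64(-4.8), array([508.4,  80.3,  32.9]))
pair_green
(0.57, array([205., 194., 265., 281.]), np.float64(516.6), np.float64(149.7), np.float64(77.2), np.float64(51.2), np.float64(-4.9), array([513.6, 152.7,  33.1]))
pair_purple
[(np.float64(681.6), np.float64(-80.3), np.float64(79.4), np.float64(45.9), np.float64(-6.4), 22.6, 666)]
```

Call:
{"fn": "move_arm", "kwargs": {
  "increments": [70,0,-1,0,-0.03,70,0,-1,0,-0.03,70,0,-1,0,-0.03,70,0,-1,0,-0.03]
}}

```text
clock: 25.08
tool_pos: [523.7, 101.1, 136.9]
ee_rot: [0.057, 0.998, -0.002, -0.001]
wrist_force: [1.4, 0.7, 0.3]
opening: 69.8
gripper_force: 0.0
```

Call:
{"fn": "move_arm", "kwargs": {
  "increments": [70,0,-1,0,0,70,0,-1,0,0,70,0,-1,0,0,70,0,-1,0,0]
}}

```text
clock: 25.42
tool_pos: [523.3, -18.6, 137.1]
ee_rot: [0.057, 0.998, -0.001, -0.001]
wrist_force: [0.6, -0.8, -0.5]
opening: 70.0
gripper_force: 0.0
```

Call:
{"fn": "move_arm", "kwargs": {
  "increments": [70,0,-0.57,0,0,70,0.3,-0.57,0,0,70,0.6,-0.57,0,0,70,0.6,-0.57,0,0,70,0.6,-0.57,0,0]
}}

```text
clock: 25.83
tool_pos: [596.7, -79.0, 137.0]
ee_rot: [0.054, 0.999, 0.001, -0.001]
wrist_force: [-0.7, -0.5, 0.1]
opening: 69.6
gripper_force: 0.0
```

Call:
{"fn": "move_arm", "kwargs": {
  "increments": [70,0.35,0,0,0,70,0.71,0,-0.2,0,70,0.71,0,-0.2,0,70,0.71,0,-0.2,0,70,0.71,0,-0.2,0]
}}

```text
clock: 26.25
tool_pos: [679.9, -78.2, 113.5]
ee_rot: [0.053, 0.999, 0.0, -0.001]
wrist_force: [0.8, 0.5, -0.4]
opening: 69.8
gripper_force: 0.0
```

Run:
```python
from h import *
print(tool()); c,o=wpair("pair_pink"); print(*o,sep="\n")
c,o=wpair("pair_purple"); print(*o,sep="\n")
```

```text
(array([679.9, -78.2, 113.5]), np.float64(84.0))
(0.77, array([294., 198., 350., 294.]), np.float64(681.0), np.float64(-78.7), np.float64(78.0), np.float64(45.2), np.float64(-6.2), array([678.6, -78.7,  23.2]))
```

Call:
{"fn": "move_arm", "kwargs": {
  "increments": [70,0.01,0,-0.3,0,70,0.01,0,-0.6,0,70,0.01,0,-0.8,0,70,0.01,0,-0.9,0,70,0.01,0,-0.9,0,40,0.01,0,-0.9,0,40,0.01,0,-0.9,0,40,0.01,0,-0.9,0,40,0.01,0,-0.9,0,40,0.01,0,-0.9,0,40,0.01,0,-0.9,0]
}}

```text
clock: 27.37
tool_pos: [683.2, -79.5, 7.8]
ee_rot: [0.053, 0.999, -0.0, 0.001]
wrist_force: [-2.0, 0.2, 9.6]
opening: 45.8
gripper_force: 10.0
```

Call:
{"fn": "move_arm", "kwargs": {
  "increments": [40,0,0,0.2,0,40,0,0,0.5,0,40,0,0,0.8,0,40,0,0,1,0,40,0,0,1,0,40,0,0,1,0]
}}

```text
clock: 27.87
tool_pos: [683.1, -79.6, 128.1]
ee_rot: [0.053, 0.999, -0.0, 0.001]
wrist_force: [-0.3, 0.4, -1.7]
opening: 46.0
gripper_force: 10.0
```

Call:
{"fn": "move_arm", "kwargs": {
  "increments": [40,-0.3,0,0,0.02,40,-0.6,0,0,0.02,40,-0.9,0,0,0.02,40,-1,0,0,0.02]
}}

```text
clock: 28.2
tool_pos: [556.9, -79.8, 124.4]
ee_rot: [0.045, 0.999, -0.001, -0.002]
wrist_force: [1.8, -1.2, -0.7]
opening: 45.4
gripper_force: 10.0
```

Call:
{"fn": "move_arm", "kwargs": {
  "increments": [40,-0.26,0.2,0,0,40,-0.26,0.5,0,0,40,-0.26,0.8,0,0,40,-0.26,1,0,0]
}}

```text
clock: 28.53
tool_pos: [529.8, 43.0, 125.6]
ee_rot: [0.045, 0.999, 0.0, -0.0]
wrist_force: [0.3, -0.2, -1.8]
opening: 46.0
gripper_force: 10.0
```

Call:
{"fn": "move_arm", "kwargs": {
  "increments": [40,0,0.3,0,0,40,0,0.6,0,0,40,0,0.9,0,0,40,0,1,0,0]
}}

```text
clock: 28.87
tool_pos: [529.7, 165.8, 125.7]
ee_rot: [0.043, 0.999, 0.001, -0.001]
wrist_force: [-0.1, 0.5, -0.9]
opening: 46.0
gripper_force: 10.0
```

Call:
{"fn": "move_arm", "kwargs": {
  "increments": [40,0,0.3,0,0,40,0,0.6,0,0,40,0,0.9,0,0,40,0,1,0,0]
}}

```text
clock: 29.2
tool_pos: [529.5, 285.6, 125.5]
ee_rot: [0.043, 0.999, 0.001, -0.001]
wrist_force: [-0.7, -0.1, -2.0]
opening: 45.8
gripper_force: 10.0
```

Call:
{"fn": "move_arm", "kwargs": {
  "increments": [40,0,0.19,0,0,40,0,0.19,0,0,40,0,0.19,0,0,40,0,0.19,0,0]
}}

```text
clock: 29.53
tool_pos: [530.9, 302.3, 125.3]
ee_rot: [0.046, 0.999, -0.001, -0.001]
wrist_force: [0.6, 0.0, -2.1]
opening: 46.0
gripper_force: 10.0
```

Run:
```python
from h import *
print(tool()); c=shot("wrist"); save(c,"pics/w5.png")
```

```text
(array([530.9, 302.3, 125.3]), np.float64(84.8))
```

View pics/w5.png

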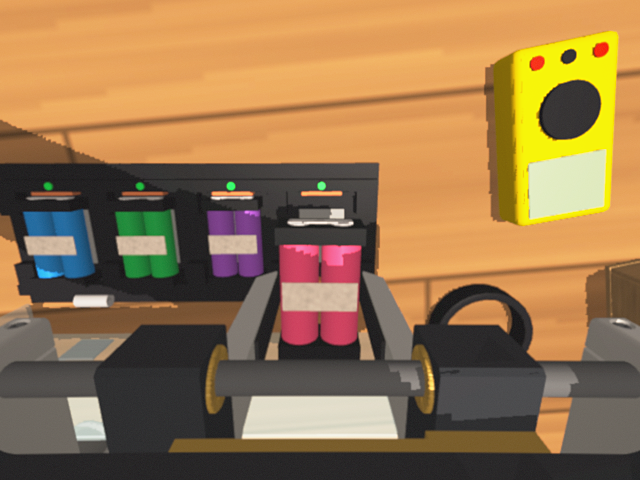

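The wrist view shows blue, green and purple flat in bays 0 to 2, at (57,244), (145,244) and (236,243). Pink is held over bay 3, so I'll lower it.

Call:
{"fn": "move_arm", "kwargs": {
  "increments": [40,0,0.01,-0.2,0,40,0,0.01,-0.4,0,40,0,0.01,-0.6,0,40,0,0.01,-0.75,0,40,0,0.01,-0.82,0,40,0,0.01,-0.87,0,40,0,0.01,-0.87,0,40,0,0.01,-0.87,0]
}}

```text
clock: 30.25
tool_pos: [531.6, 304.5, 22.6]
ee_rot: [0.046, 0.999, 0.0, 0.0]
wrist_force: [0.4, 0.5, -0.8]
opening: 46.1
gripper_force: 10.0
```

Call:
{"fn": "move_arm", "kwargs": {
  "increments": [40,0,0,-0.02,0,40,0,0,-0.035,0,40,0,0,-0.035,0,40,0,0,-0.035,0]
}}

```text
clock: 30.58
tool_pos: [531.3, 304.6, 18.0]
ee_rot: [0.045, 0.999, 0.0, 0.0]
wrist_force: [0.1, 0.6, -2.1]
opening: 45.7
gripper_force: 10.0
```

Call:
{"fn": "move_arm", "kwargs": {
  "increments": [58,0,0,0,0,58,0,0,0,0,58,0,0,0,0,58,0,0,0.2,0,58,0,0,0.5,0,58,0,0,0.8,0,58,0,0,1,0,58,0,0,1,0]
}}

```text
clock: 31.25
tool_pos: [533.0, 306.4, 142.9]
ee_rot: [0.045, 0.999, 0.002, 0.003]
wrist_force: [0.6, 0.6, 0.4]
opening: 58.0
gripper_force: 0.0
```

Call:
{"fn": "move_arm", "kwargs": {
  "increments": [40,0,0,0.5,0,40,0,-0.3,0.9,-0.2,40,0,-0.6,0.9,-0.4,40,0,-0.6,0.9,-0.6,40,0,-0.6,0.9,-0.8,40,0,-0.6,0.9,-1,40,0,-0.6,0.9,-1,40,0,-0.6,0.9,-1]
}}

```text
clock: 31.92
tool_pos: [531.2, 232.4, 245.6]
ee_rot: [0.428, 0.904, -0.0, 0.0]
wrist_force: [0.3, -1.2, -0.4]
opening: 39.9
gripper_force: 0.0
```

Run:
```python
from h import *
print(tool())
for l in("pair_blue","pair_green","pair_purple","pair_pink"): print(l,*wpair(l)[1][:1],sep="\n")
c=shot("wrist"); P,uv=maskpts(c,np.ones((480,640),bool)); k=(P[:,2]>120)&(P[:,2]<195)&(abs(P[:,1]-185)<90)&(P[:,0]>560)&(P[:,0]<680); print(k.sum(),np.round(np.percentile(P[k],[5,50,95],axis=0)))
k&=P[:,2]>166; print(k.sum(), rect(P[k]) if k.sum()>5 else 0); save(c,"pics/w6.png")
```

```text
(array([531.2, 232.4, 245.6]), np.float64(39.3))
pair_blue
(0.88, array([195., 262., 249., 324.]), np.float64(502.6), np.float64(78.9), np.float64(66.1), np.float64(55.5), np.float64(6.8), array([501.5,  79.7,  32.9]))
pair_green
pair_purple
(0.77, array([281., 180., 348., 251.]), np.float64(523.2), np.float64(227.8), np.float64(77.2), np.float64(48.5), np.float64(-4.6), array([522.8, 229.8,  33.1]))
pair_pink
(0.84, array([324., 131., 395., 206.]), np.float64(529.3), np.float64(305.4), np.float64(76.7), np.float64(46.2), np.float64(-6.0), array([527.9, 305.1,  33.1]))
4872 [[581. 128. 135.]
 [601. 187. 136.]
 [618. 269. 175.]]
473 (np.float64(609.8), np.float64(199.5), np.float64(76.2), np.float64(9.8), np.float64(85.5))
```

View pics/w6.png

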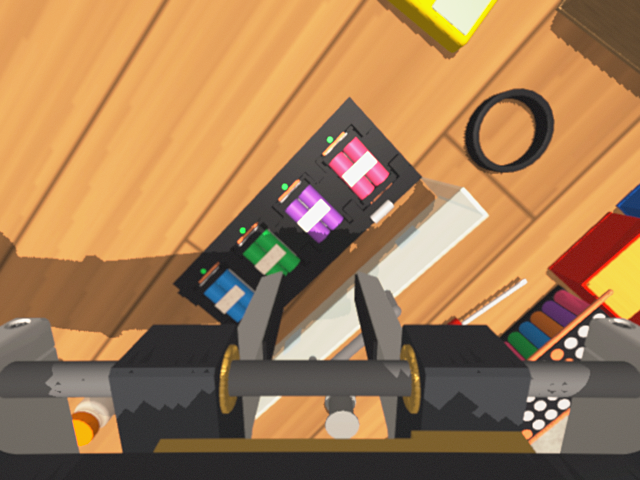

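All four pairs lie in their bays: blue (230,297), green (270,255), purple (315,212) and pink (360,167). The raised handle bar measures x≈609.8, where I left it. I'll pinch it again and swing it back.

Call:
{"fn": "move_arm", "kwargs": {
  "increments": [28,0.3,-0.2,0,-0.2,28,0.65,-0.41,0,-0.4,28,0.65,-0.41,0,-0.6,28,0.65,-0.41,0,-0.8,28,0.65,-0.41,0,-0.99,28,0.65,-0.41,0,-0.99,28,0.65,-0.41,0,-0.99,28,0.65,-0.41,0,-0.99],
  "newtons": 25
}}

```text
clock: 33.03
tool_pos: [609.1, 183.4, 245.6]
ee_rot: [0.736, 0.677, -0.0, -0.0]
wrist_force: [-0.1, 1.2, -0.5]
opening: 28.0
gripper_force: 0.0
```

Run:
```python
from h import *
print(tool())
c=shot("wrist"); P,uv=maskpts(c,np.ones((480,640),bool)); k=(P[:,2]>168)&(P[:,2]<185)&(abs(P[:,1]-185)<70)&(P[:,0]>570)&(P[:,0]<650); print(k.sum(),rect(P[k]),np.round(np.percentile(P[k],[5,50,95],axis=0)))
```

```text
(array([609.1, 183.4, 245.6]), np.float64(-4.8))
1672 (np.float64(609.4), np.float64(183.2), np.float64(108.3), np.float64(10.0), np.float64(85.0)) [[603. 137. 172.]
 [609. 187. 175.]
 [616. 232. 177.]]
```

Call:
{"fn": "move_arm", "kwargs": {
  "increments": [28,0,0,-0.25,0,28,0,0,-0.5,0,28,0,0,-0.74,0,28,0,0,-0.74,0,28,0,0,-0.74,0,0,0,0,-0.74,0,0,0,0,-0.74,0,0,0,0,-0.74,0,0,0,0,-0.74,0]
}}

```text
clock: 33.83
tool_pos: [610.1, 183.7, 158.5]
ee_rot: [0.736, 0.677, 0.001, 0.001]
wrist_force: [-0.3, -0.7, 6.1]
opening: 9.5
gripper_force: 25.0
```

Run:
```python
import numpy as np
th=np.arange(1.54,-.03,-0.11); p=th+.191
d=np.c_[-157.9*np.cos(p),157.9*np.sin(p)]; d-=d[0]
w=np.c_[d[:,0]*.9957,-d[:,0]*.09,d[:,1]]/120
for k,a in enumerate(w): print(round(th[k],2),np.round(a,2))
print(np.round(w[6:]-w[6],2))
```

```text
1.54 [ 0. -0.  0.]
1.43 [-0.14  0.01  0.02]
1.32 [-0.29  0.03  0.01]
1.21 [-0.43  0.04 -0.  ]
1.1 [-0.57  0.05 -0.03]
0.99 [-0.71  0.06 -0.08]
0.88 [-0.84  0.08 -0.14]
0.77 [-0.96  0.09 -0.22]
0.66 [-1.07  0.1  -0.31]
0.55 [-1.18  0.11 -0.41]
0.44 [-1.27  0.11 -0.52]
0.33 [-1.35  0.12 -0.64]
0.22 [-1.41  0.13 -0.77]
0.11 [-1.46  0.13 -0.91]
-0.0 [-1.5   0.14 -1.05]
[[ 0.    0.    0.  ]
 [-0.12  0.01 -0.08]
 [-0.24  0.02 -0.17]
 [-0.34  0.03 -0.27]
 [-0.43  0.04 -0.38]
 [-0.51  0.05 -0.5 ]
 [-0.57  0.05 -0.63]
 [-0.62  0.06 -0.76]
 [-0.66  0.06 -0.91]]
```

Call:
{"fn": "move_arm", "kwargs": {
  "increments": [0,-0.14,0.01,0.02,0,0,-0.29,0.03,0.01,0,0,-0.43,0.04,0,0,0,-0.57,0.05,-0.03,0,0,-0.71,0.06,-0.08,0,0,-0.84,0.08,-0.14,0,0,-0.84,0.08,-0.14,0]
}}

```text
clock: 34.42
tool_pos: [505.6, 193.3, 140.2]
ee_rot: [0.735, 0.678, -0.001, 0.0]
wrist_force: [-7.3, -1.4, 8.9]
opening: 8.8
gripper_force: 25.0
```

Call:
{"fn": "move_arm", "kwargs": {
  "increments": [0,-0.12,0.01,-0.08,0,0,-0.24,0.02,-0.17,0,0,-0.34,0.03,-0.27,0,0,-0.43,0.04,-0.38,0,0,-0.51,0.05,-0.5,0,0,-0.57,0.05,-0.63,0,0,-0.62,0.06,-0.76,0,0,-0.65,0.06,-0.87,0,0,-0.66,0.06,-0.91,0,0,-0.66,0.06,-0.91,0,0,-0.66,0.06,-0.91,0]
}}

```text
clock: 35.33
tool_pos: [426.5, 200.6, 30.3]
ee_rot: [0.735, 0.678, -0.002, -0.001]
wrist_force: [-15.9, 4.3, 2.8]
opening: 9.1
gripper_force: 25.0
```

Call:
{"fn": "move_arm", "kwargs": {
  "increments": [28,0,0,0,0,28,0,0,0,0,28,0,0,0,0,28,0,0,0.3,0,28,0,0,0.7,0,28,0,0,1,0,28,0,0,1,0,28,0,0,1,0]
}}

```text
clock: 36.0
tool_pos: [431.0, 200.6, 153.5]
ee_rot: [0.736, 0.677, 0.002, 0.001]
wrist_force: [0.4, -0.7, -0.6]
opening: 28.1
gripper_force: 0.0
```

Call:
{"fn": "move_arm", "kwargs": {
  "increments": [28,0,-1,0.6,0,28,0,-1,0.6,0,28,0,-1,0.6,0,28,0,-1,0.6,0,28,0,-1,0.6,0]
}}

```text
clock: 36.42
tool_pos: [429.9, 76.8, 223.8]
ee_rot: [0.738, 0.675, 0.0, 0.001]
wrist_force: [0.7, -0.6, -0.2]
opening: 28.1
gripper_force: 0.0
```

Run:
```python
from h import *
print(tool()); c=shot("scene"); save(c,"pics/s7.png",(270,160,450,280),4)
print("hood",rects(c,(280,180,440,260),48,62,300)); print("key",rects(c,(110,305,185,350),56,90,20),"rotor",rects(c,(80,250,130,295),68,90,30))
c=shot("wrist"); print(rects(c,(0,0,640,480),47,62,300))
```

```text
(array([429.9,  76.8, 223.8]), np.float64(-5.1))
hood [(np.float64(501.1), np.float64(190.4), np.float64(327.4), np.float64(161.5), np.float64(85.1), 53.8, 5125)]
key [(np.float64(610.6), np.float64(-351.0), np.float64(45.0), np.float64(16.1), np.float64(74.5), 75.6, 251)] rotor [(np.float64(456.8), np.float64(-401.5), np.float64(53.1), np.float64(36.4), np.float64(9.0), 76.3, 322)]
[(np.float64(496.8), np.float64(154.7), np.float64(250.6), np.float64(160.5), np.float64(84.8), 54.0, 33363), (np.float64(739.5), np.float64(29.9), np.float64(46.4), np.float64(46.4), np.float64(-22.9), 48.1, 1314), (np.float64(79.4), np.float64(25.0), np.float64(60.2), np.float64(8.6), np.float64(-71.6), 52.8, 566)]
```

View pics/s7.png

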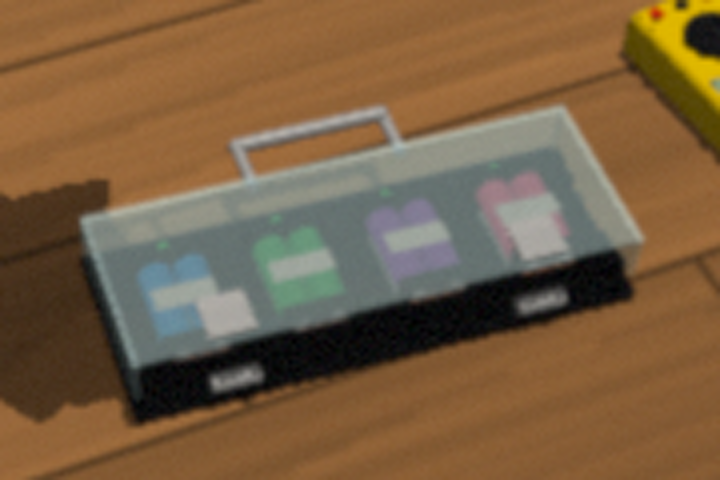

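The crop shows the hood shut flat over the four loaded bays. It fits as a plane at 54 mm in the same place as at the start. Now the red key.

Call:
{"fn": "move_arm", "kwargs": {
  "increments": [36,1,-1,0,-0.24,36,1,-1,0,-0.24,36,1,-1,0,-0.24,36,1,-1,0,-0.24,36,1,-1,0,-0.24,36,1,-1,0,-0.24]
}}

```text
clock: 37.02
tool_pos: [549.9, -40.0, 220.5]
ee_rot: [0.797, 0.604, -0.001, -0.001]
wrist_force: [-0.8, 1.1, -0.6]
opening: 35.8
gripper_force: 0.0
```

Call:
{"fn": "move_arm", "kwargs": {
  "increments": [36,0.48,-1,0,0,36,0.48,-1,0,0,36,0.48,-1,0,0,36,0.48,-1,0,0,36,0.48,-1,0,0]
}}

```text
clock: 37.43
tool_pos: [607.0, -160.7, 221.1]
ee_rot: [0.797, 0.604, -0.001, -0.001]
wrist_force: [-0.9, 0.5, -0.5]
opening: 36.1
gripper_force: 0.0
```

Call:
{"fn": "move_arm", "kwargs": {
  "increments": [36,0,-1,0,0,36,0,-1,0,0,36,0,-1,0,0,36,0,-1,0,0]
}}

```text
clock: 37.77
tool_pos: [605.2, -285.3, 221.6]
ee_rot: [0.798, 0.603, -0.001, 0.0]
wrist_force: [-0.1, 0.3, -0.8]
opening: 35.8
gripper_force: 0.0
```

Call:
{"fn": "move_arm", "kwargs": {
  "increments": [36,0,-0.56,-0.3,0,36,0,-0.56,-0.3,0,36,0,-0.56,-0.3,0,36,0,-0.56,-0.3,0,36,0,-0.56,-0.3,0]
}}

```text
clock: 38.18
tool_pos: [607.4, -344.1, 186.4]
ee_rot: [0.796, 0.606, 0.0, -0.001]
wrist_force: [0.3, 0.9, 0.2]
opening: 36.3
gripper_force: 0.0
```

Run:
```python
from h import *
print(tool()); c=shot("wrist"); save(c,"pics/w8.png")
P,uv=maskpts(c,np.ones((480,640),bool)); n=np.linalg.norm(P[:,:2]-[609,-350],axis=1)<60
px=c["pixels"][uv[:,1],uv[:,0]].astype(int); red=(px[:,0]>110)&(px[:,1]<70)&(px[:,2]<70)
for lo,hi in((60,90),(71,80)): k=n&red&(P[:,2]>lo)&(P[:,2]<hi); print(k.sum(),rect(P[k]),np.median(P[k],0))
k=n&(P[:,2]>25)&(P[:,2]<33)&~red; print("keeper",k.sum(),rect(P[k])); print("rotor",rects(c,(0,0,640,480),71,82,300)); print("charger",rects(c,(0,0,640,480),44,53,800))
```

```text
(array([ 607.4, -344.1,  186.4]), np.float64(-15.4))
771 (np.float64(611.0), np.float64(-350.2), np.float64(45.2), np.float64(13.5), np.float64(74.5)) [ 611.17134492 -347.77408657   77.73131324]
741 (np.float64(611.0), np.float64(-350.2), np.float64(45.1), np.float64(13.5), np.float64(74.5)) [ 610.9261419  -348.66100889   77.76116097]
keeper 1985 (np.float64(610.7), np.float64(-351.0), np.float64(64.4), np.float64(49.6), np.float64(74.0))
rotor [(np.float64(876.6), np.float64(-256.4), np.float64(24.3), np.float64(18.0), np.float64(1.7), 71.5, 369), (np.float64(382.7), np.float64(-194.7), np.float64(40.9), np.float64(13.5), np.float64(-70.6), 71.9, 570), (np.float64(722.1), np.float64(-294.4), np.float64(44.0), np.float64(13.2), np.float64(6.7), 72.0, 667), (np.float64(435.8), np.float64(-278.1), np.float64(44.3), np.float64(13.2), np.float64(84.0), 72.0, 581), (np.float64(774.1), np.float64(-387.3), np.float64(198.3), np.float64(90.2), np.float64(22.2), 74.4, 1482), (np.float64(610.9), np.float64(-350.3), np.float64(45.4), np.float64(13.5), np.float64(74.5), 77.8, 749), (np.float64(457.5), np.float64(-384.8), np.float64(52.9), np.float64(19.8), np.float64(-12.2), 76.4, 543)]
charger [(np.float64(454.8), np.float64(-383.6), np.float64(130.4), np.float64(85.6), np.float64(8.4), 48.2, 6475)]
```

View pics/w8.png

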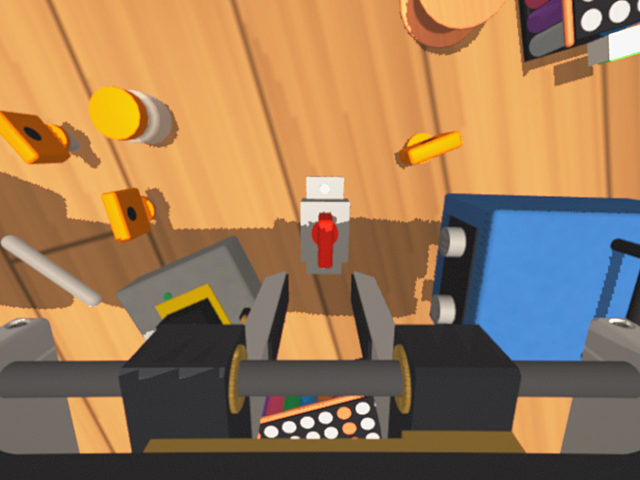

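The wrist view shows the red key in its keeper at (324,240). The orange look-alikes are at (35,135), (128,213) and (432,148). The blue toolbox on the right is close to the gripper's body, so I'll check the clearance.

Run:
```python
from h import *
ax=np.array([np.cos(np.radians(-15.5)),np.sin(np.radians(-15.5))]); nx=np.array([-ax[1],ax[0]])
for n in("top","scene","wrist"):
    c=shot(n); P,_=maskpts(c,np.ones((480,640),bool)); d=P[:,:2]-[611,-350.3]; a=d@ax; b=d@nx
    k=(abs(b)<50)&(a>45)&(a<250)&(P[:,2]>20)
    for z in(30,60,100,130): kk=k&(P[:,2]>z)&(P[:,2]<250); print(n,z,kk.sum(),np.round(np.percentile(a[kk],[0,1,5]),0) if kk.any() else '',np.round(P[kk][:,2].max()) if kk.any() else '')
```

```text
top 30 1916 [112. 114. 128.] 152.0
top 60 1776 [112. 115. 128.] 152.0
top 100 1498 [128. 131. 138.] 152.0
top 130 108 [222. 223. 224.] 152.0
scene 30 4631 [111. 130. 136.] 150.0
scene 60 4266 [111. 130. 136.] 150.0
scene 100 3728 [128. 131. 136.] 150.0
scene 130 287 [222. 222. 223.] 150.0
wrist 30 21386 [112. 113. 126.] 147.0
wrist 60 20097 [112. 115. 126.] 147.0
wrist 100 16640 [126. 128. 131.] 147.0
wrist 130 660 [221. 222. 223.] 147.0
```

Call:
{"fn": "move_arm", "kwargs": {
  "increments": [36,0.03,-0.05,-0.2,0,36,0.03,-0.05,-0.4,0,36,0.03,-0.05,-0.6,0,36,0.03,-0.05,-0.6,0,36,0.03,-0.05,-0.6,0,36,0.03,-0.05,-0.6,0],
  "newtons": 30
}}

```text
clock: 38.88
tool_pos: [611.3, -352.8, 116.6]
ee_rot: [0.796, 0.605, 0.0, 0.001]
wrist_force: [0.3, 0.6, 0.3]
opening: 35.8
gripper_force: 0.0
```

Call:
{"fn": "move_arm", "kwargs": {
  "increments": [36,0,0.02,-0.2,0,36,0,0.02,-0.4,0,36,0,0.02,-0.61,0,36,0,0.02,-0.61,0,36,0,0.02,-0.61,0,36,0,0.02,-0.61,0]
}}

```text
clock: 39.38
tool_pos: [611.6, -351.1, 44.1]
ee_rot: [0.796, 0.605, 0.001, 0.001]
wrist_force: [1.1, -1.1, 0.3]
opening: 36.3
gripper_force: 0.0
```

Call:
{"fn": "move_arm", "kwargs": {
  "increments": [5,0,0,0,0,5,0,0,0,0,5,0,0,0,0,5,0,0,0,0]
}}

```text
clock: 39.72
tool_pos: [610.7, -350.9, 42.5]
ee_rot: [0.796, 0.605, 0.0, 0.0]
wrist_force: [-0.7, -0.6, 8.6]
opening: 13.6
gripper_force: 30.0
```

Call:
{"fn": "move_arm", "kwargs": {
  "increments": [5,0,0,0.1,0,5,0,0,0.25,0,5,0,0,0.5,0,5,0,0,0.8,0,5,0,0,1,0,5,0,0,1,0]
}}

```text
clock: 40.22
tool_pos: [612.7, -351.6, 168.3]
ee_rot: [0.796, 0.605, 0.002, 0.003]
wrist_force: [0.2, -0.9, -1.0]
opening: 13.4
gripper_force: 30.0
```

Call:
{"fn": "move_arm", "kwargs": {
  "increments": [5,-0.2,0,0,-0.15,5,-0.4,0,0,-0.3,5,-0.6,0.1,0,-0.45,5,-0.8,0.17,0,-0.6,5,-1,0.17,0,-0.75,5,-1,0.17,0,-0.75,5,-1,0.17,0,-0.75]
}}

```text
clock: 40.8
tool_pos: [489.4, -330.4, 162.3]
ee_rot: [0.938, 0.347, -0.0, 0.0]
wrist_force: [-0.1, -0.7, -0.7]
opening: 14.0
gripper_force: 30.0
```

Call:
{"fn": "move_arm", "kwargs": {
  "increments": [5,-0.14,0,0,-0.15,5,-0.28,0,0,-0.3,5,-0.28,0,0,-0.45,5,-0.28,0,0,-0.6,5,-0.28,0,0,-0.72,5,-0.28,0,0,-0.72,5,-0.28,0,0,-0.72]
}}

```text
clock: 41.38
tool_pos: [457.5, -330.0, 161.6]
ee_rot: [0.997, 0.075, 0.0, -0.0]
wrist_force: [-0.1, -0.3, -0.2]
opening: 13.9
gripper_force: 30.0
```

Run:
```python
from h import *
o=monitor.get_obs(); print(tool(),o["opening"],o["gripper_force"],np.round(o["q"],2)); c=shot("wrist"); save(c,"pics/w9.png")
for d in spotter.masks_of("wrist","isolator")[:2]: P,_=maskpts(c,d["pixels"]); k=P[:,2]>68; print(d["p"],d["box"],rect(P[k]) if k.sum()>9 else 0,np.median(P,0))
print(rects(c,(0,0,640,480),70,82,200)); print("charger",rects(c,(0,0,640,480),44,53,800)); print(proj(c,[457,-401,76]))
```

```text
(array([ 457.5, -330. ,  161.6]), np.float64(-81.4)) 13.870856319427698 29.99928653240204 [ 0.57  0.29 -0.07  1.9   0.02  0.95 -0.93]
0.82 [379.3, 223.6, 427.0, 283.7] (np.float64(457.3), np.float64(-401.1), np.float64(48.1), np.float64(36.6), np.float64(8.5)) [ 459.52231331 -400.08149758   76.21211176]
[(np.float64(520.1), np.float64(-567.9), np.float64(271.1), np.float64(98.0), np.float64(2.2), 71.0, 16907), (np.float64(457.4), np.float64(-401.1), np.float64(48.0), np.float64(36.6), np.float64(8.5), 76.5, 2248), (np.float64(435.6), np.float64(-278.4), np.float64(44.9), np.float64(13.7), np.float64(83.9), 71.7, 748), (np.float64(382.0), np.float64(-193.0), np.float64(44.9), np.float64(14.1), np.float64(-71.1), 71.7, 694)]
charger [(np.float64(457.6), np.float64(-400.6), np.float64(127.8), np.float64(118.9), np.float64(8.6), 48.2, 12854)]
[[402.94601351 257.87662939]]
```

View pics/w9.png

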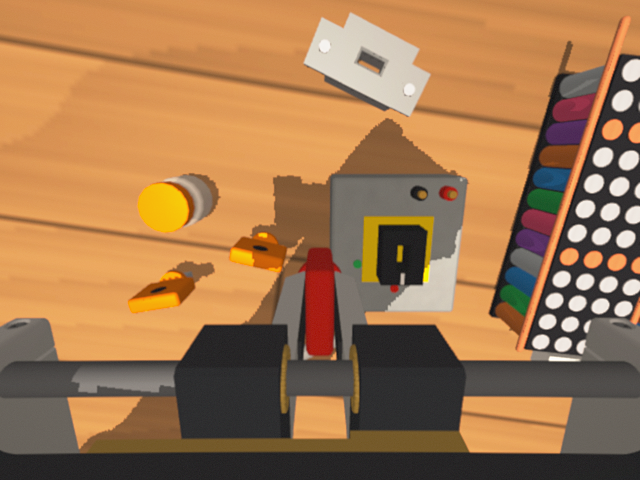

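The wrist view shows the key held at (319,300) and the rotor slot at (400,253). The rotor fits at (457.4,−401.1) with yaw 8.5°. I'll move over the slot.

Call:
{"fn": "move_arm", "kwargs": {
  "increments": [5,0,-0.3,0,0,5,0,-0.59,0,0,5,0,-0.59,-0.15,0,5,0,-0.59,-0.3,0,5,0,-0.59,-0.3,0,5,0,-0.59,-0.3,0,5,0,-0.59,-0.3,0]
}}

```text
clock: 42.07
tool_pos: [457.2, -401.0, 126.5]
ee_rot: [0.997, 0.073, 0.0, 0.0]
wrist_force: [-0.1, 0.2, 1.0]
opening: 14.1
gripper_force: 30.0
```

Run:
```python
from h import *
print(tool(),monitor.get_obs()["tool_pos"]); c=shot("wrist"); save(c,"pics/w10.png",(240,150,400,350),3)
P,uv=maskpts(c,np.ones((480,640),bool)); px=c["pixels"][uv[:,1],uv[:,0]].astype(int); red=(px[:,0]>90)&(px[:,1]<60)&(px[:,2]<60)
n=np.linalg.norm(P[:,:2]-[457,-401],axis=1)<45
for lo,hi in((110,119),(119,155),(156,170)):
    k=n&red&(P[:,2]>lo)&(P[:,2]<hi)
    if k.sum()>20: print(lo,k.sum(),rect(P[k]),np.round(np.median(P[k],0),1))
k=n&~red&(P[:,2]>72)&(P[:,2]<80); print(rect(P[k]))
```

```text
(array([ 457.2, -401. ,  126.5]), np.float64(-81.6)) [ 457.22338467 -400.95594113  126.46313276]
110 34 (np.float64(465.7), np.float64(-399.8), np.float64(25.0), np.float64(5.5), np.float64(-82.1)) [ 466.2 -391.1  116.4]
119 507 (np.float64(472.0), np.float64(-398.5), np.float64(23.9), np.float64(16.7), np.float64(-81.0)) [ 479.5 -397.5  140.2]
156 2467 (np.float64(457.5), np.float64(-400.9), np.float64(45.7), np.float64(13.9), np.float64(8.4)) [ 460.  -400.4  161.7]
(np.float64(463.7), np.float64(-400.4), np.float64(36.1), np.float64(35.2), np.float64(-82.3))
```

View pics/w10.png

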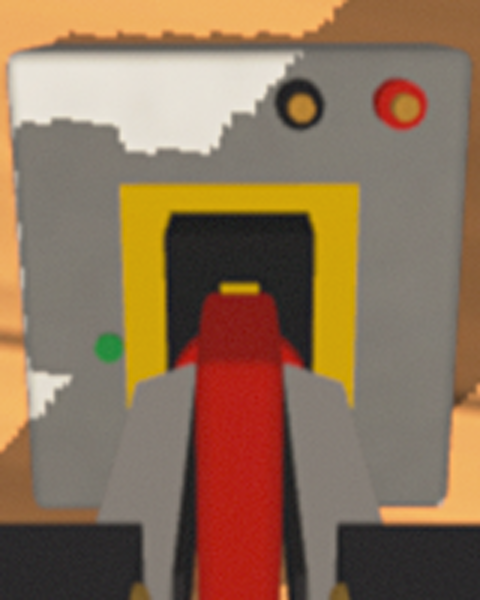

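The crop shows the slot, at (240,288) in the crop, lined up with the key. The bow measures (457.5,−400.9), matching the rotor centre. I'll insert it slowly.

Call:
{"fn": "move_arm", "kwargs": {
  "increments": [5,0,0,-0.04,0,5,0,0,-0.08,0,5,0,0,-0.12,0,5,0,0,-0.16,0,5,0,0,-0.2,0,5,0,0,-0.2,0]
}}

```text
clock: 42.62
tool_pos: [456.3, -400.6, 100.4]
ee_rot: [0.997, 0.072, -0.001, -0.001]
wrist_force: [-0.1, 0.2, -1.3]
opening: 13.6
gripper_force: 30.0
```

Call:
{"fn": "move_arm", "kwargs": {
  "increments": [5,0,0,-0.03,0,5,0,0,-0.06,0,5,0,0,-0.09,0,5,0,0,-0.1,0,5,0,0,-0.1,0,5,0,0,-0.1,0,5,0,0,-0.1,0]
}}

```text
clock: 43.2
tool_pos: [456.8, -401.1, 89.8]
ee_rot: [0.997, 0.072, 0.0, 0.0]
wrist_force: [0.5, -0.6, -0.7]
opening: 14.0
gripper_force: 30.0
```

Call:
{"fn": "move_arm", "kwargs": {
  "increments": [5,0,0,-0.01,0,5,0,0,-0.015,0,5,0,0,-0.015,0,5,0,0,-0.015,0]
}}

```text
clock: 43.53
tool_pos: [457.0, -401.2, 88.9]
ee_rot: [0.997, 0.072, 0.0, 0.0]
wrist_force: [-3.7, 3.8, 12.9]
opening: 13.6
gripper_force: 30.0
```

Call:
{"fn": "move_arm", "kwargs": {
  "increments": [5,0,0,0,-0.1,5,0,0,0,-0.2,5,0,0,0,-0.3,5,0,0,0,-0.4,5,0,0,0,-0.5,5,0,0,0,-0.5,5,0,0,0,-0.5]
}}

```text
clock: 44.12
tool_pos: [457.0, -401.2, 88.9]
ee_rot: [0.992, -0.124, 0.0, 0.0]
wrist_force: [-3.7, 2.9, 13.3]
opening: 13.9
gripper_force: 30.0
```

Call:
{"fn": "move_arm", "kwargs": {
  "increments": [5,0,0,0,-0.1,5,0,0,0,-0.2,5,0,0,0,-0.3,5,0,0,0,-0.4,5,0,0,0,-0.5,5,0,0,0,-0.6,5,0,0,0,-0.7,5,0,0,0,-0.8,5,0,0,0,-0.9,5,0,0,0,-1,5,0,0,0,-1,5,0,0,0,-1]
}}

```text
clock: 45.12
tool_pos: [457.1, -401.1, 88.9]
ee_rot: [0.869, -0.494, 0.0, -0.0]
wrist_force: [-4.0, 4.0, 15.0]
opening: 14.1
gripper_force: 30.0
```

Run:
```python
from h import *
o=monitor.get_obs(); print(tool(),np.round(o["moment"],2),np.round(o["wrist_force"],1),o["opening"]); c=shot("wrist")
P,uv=maskpts(c,np.ones((480,640),bool)); px=c["pixels"][uv[:,1],uv[:,0]].astype(int); red=(px[:,0]>90)&(px[:,1]<60)&(px[:,2]<60)
n=np.linalg.norm(P[:,:2]-[457,-401],axis=1)<45
k=n&red&(P[:,2]>117)&(P[:,2]<135); print(rect(P[k]),np.median(P[k],0))
k=n&~red&(P[:,2]>72)&(P[:,2]<80); print(rect(P[k]))
```

```text
(array([ 457.1, -401.1,   88.9]), np.float64(-149.2)) [ 1.    1.   -0.05] [-4.  4. 15.] 14.099810070245844
(np.float64(457.0), np.float64(-401.8), np.float64(45.3), np.float64(13.9), np.float64(-59.0)) [ 458.37108107 -404.32751047  124.05464673]
(np.float64(463.6), np.float64(-413.0), np.float64(36.0), np.float64(21.7), np.float64(30.8))
```

Call:
{"fn": "move_arm", "kwargs": {
  "increments": [5,0,0,0,-0.04,5,0,0,0,-0.06,5,0,0,0,-0.06,5,0,0,0,-0.06,5,0,0,0,-0.06]
}}

```text
clock: 45.58
tool_pos: [457.3, -401.2, 88.9]
ee_rot: [0.858, -0.514, 0.001, -0.0]
wrist_force: [-1.9, 1.9, 13.4]
opening: 13.9
gripper_force: 30.0
```

Call:
{"fn": "move_arm", "kwargs": {
  "increments": [36,0,0,0,0,36,0,0,0,0,36,0,0,0,0,36,0,0,0,0,36,0,0,0.2,0,36,0,0,0.5,0,36,0,0,0.8,0,36,0,0,1,0,36,0,0,1,0,36,0,0,1,0]
}}

```text
clock: 46.42
tool_pos: [457.3, -401.4, 209.1]
ee_rot: [0.858, -0.514, 0.001, -0.0]
wrist_force: [-0.4, 1.6, -0.4]
opening: 36.2
gripper_force: 0.0
```

Run:
```python
from h import *
o=monitor.get_obs(); print(tool(),o["opening"],np.round(o["wrist_force"],1)); c=shot("wrist"); save(c,"pics/w11.png")
P,uv=maskpts(c,np.ones((480,640),bool)); px=c["pixels"][uv[:,1],uv[:,0]].astype(int); red=(px[:,0]>90)&(px[:,1]<60)&(px[:,2]<60)
n=np.linalg.norm(P[:,:2]-[457,-401],axis=1)<45
k=n&red&(P[:,2]>112)&(P[:,2]<135); print("key",rect(P[k]),np.median(P[k],0))
k=n&~red&(P[:,2]>72)&(P[:,2]<80); print("rotor",rect(P[k]))
c=shot("scene"); print("hood",rects(c,(280,180,440,260),48,62,300))
```

```text
(array([ 457.3, -401.4,  209.1]), np.float64(-151.9)) 36.22922884258806 [-0.4  1.6 -0.4]
key (np.float64(456.7), np.float64(-402.1), np.float64(45.8), np.float64(13.5), np.float64(-62.0)) [ 457.92561802 -404.21138939  124.06943943]
rotor (np.float64(456.9), np.float64(-401.6), np.float64(48.5), np.float64(35.8), np.float64(-61.0))
hood [(np.float64(500.8), np.float64(190.7), np.float64(327.6), np.float64(161.7), np.float64(85.0), 53.7, 5137)]
```

View pics/w11.png

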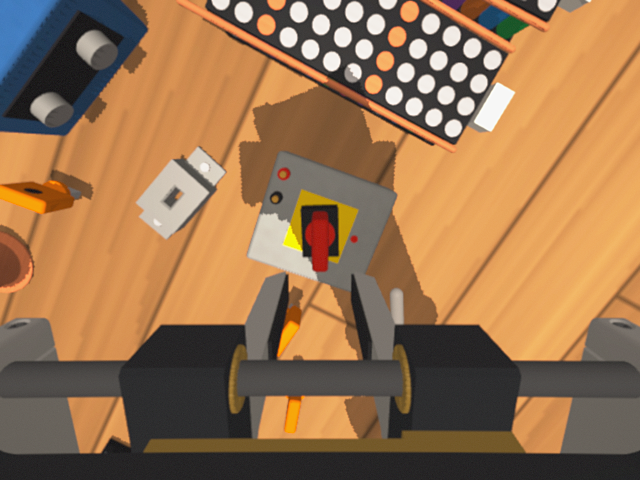

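The picture shows the key upright in the isolator at (320,240), clear of the open fingers. The rotor has turned from 8.5° to −61°, about 1.2 rad, and the bow top at 124 mm means the key is fully in. The hood is still shut, so I'll hand the job in.

```bash
python3 -c "
from h import *
print(job.finish_job())"
```

```text
the job is handed in; nothing more can be done
None
```

I handed the job in at about 46 s of the 210 s; no verdict came back. All four pairs lie in their own bays under the shut hood, and the red key is fully in the isolator, turned clockwise to its stop and let go.

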